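# Make up a trap bonnet and drain block for the screw press

## Robot

A 6-joint arm with a two-finger parallel gripper is mounted at the origin on the work surface. World frame = base frame: x ahead of the robot, y to its left, z up, the work surface at z = 0. Lengths are in m, angles in rad, forces in N, time in s.
With the tool pointing down it reaches from about 0.375 to 0.9 m from the base axis. Payload 3.1 kg.
Tool frame: the origin (TCP) lies at the very end of the fingers, on their centre line; the grasp point (between the pads) lies 19 mm behind it; z points along the fingers, y is the direction in which the jaws open and shut (so a half turn about z gives the same grasp; the last joint's range is limited). The gripper opens to 87 mm and grips with 3 to 60 N. Pads are 19 mm wide; open, the fingers measure 117 mm over their backs; the gripper's body (75 mm by 190 mm) begins 51 mm behind the grasp point.
Start: joints at [-1.468, 0.527, 1.433, -0, 1.181, -0.178], TCP at [0.173, -0.6, 0.223] pointing down, gripper open.
Joint ranges: [-3.08, 3.08], [-0.75, 2.2], [0.22, 2.44], [-1.43, 4.57], [0, 2.65], [-2.85, 2.85]. Speed limits (rad/s): [2.79, 2.79, 3.14, 3.14, 3.14, 3.14].

## Interface

Orientations are given as a unit quaternion [x, y, z, w].
In Python, from rig import robot, optics gives the robot as it stands.
- The arm moves only by the shell command python3 -m inch 'ROWS' [FORCE]. ROWS is JSON, a list of rows, each an object of numbers: "ax", "ay", "az": the turn, a rotation vector about the tool's x, y, z in rad; "dx", "dy", "dz": the shift along the tool's x, y, z in mm; "gripper": the opening in per cent of the stroke, from 0 (shut) to 100 (fully open). In form: [{"ax": .., "ay": .., "az": .., "dx": .., "dy": .., "dz": .., "gripper": ..}, ...]. A call has 1 to 8 rows; each row shifts and turns the commanded pose from where the row before left it, along the tool's axes as they then stand; what a row does not reach is not made up. A row lasts 1/10 s, in which the tool goes at most 50 mm and 8.59 degrees, less where a joint would pass 70% of its speed; a pose out of reach is approached as far as the arm can. A call with a gripper value outside its range is refused whole. The fingers move at their own pace and stop on an object; FORCE is the grip in N (left out, the last holds). Time passes only in rows, so rows that do not move let the fingers close. It gives the time, the measured TCP pose, the force and the opening at its end, in the units of the state.
- robot.get_obs(): the state, without advancing time (a new reading comes with each control period).
- optics.camera(name): name is "scene" or "top" or "wrist"; returns a dict with "img" (384x512x3 uint8, red, green, blue), "depth" (384x512 float32, m along the optical axis (not along the pixel's ray), 0 where there is no reading), "camera_matrix" (3x3 intrinsics, pixels), "position" and "attitude" of the camera in the world. Camera axes: x right, y up, looking along -z (the intrinsics and any distortion apply to the point x, -y, -z); pixel columns grow to the right and rows downward; lengths in m; the calibration is good to about 2 mm. A picture is of the moment at which its call begins.
- robot.hand_in(): hands the job in, once; it reports no verdict.
The state is a dict: "time": time; "q": joint angles; "joint_velocities": joint speeds; "joint_torque": joint torques, N m; "position": TCP position; "tool_rot": TCP orientation; "ft_force": force on the tool from outside, world axes, zero at the start; "moment": the same for the moment, N m; "grip_width": finger opening in m.
Only numpy, scipy, OpenCV 4.12 (cv2) and the standard library are available. Lean on these libraries where they do the work, as an engineer would, in place of code of your own. Each camera call takes 0.05 s, during which the arm holds its last target.

## Task

Get the trap parts ready for the press test. First stand the long red-topped hex plug, shank down, in the pocket of the blue drain block; then build the stack on the dark iron bonnet in this order: the bronze valve disc down in the bonnet's pocket, the white nylon cap over the disc's boss so that its rim sits on the disc's flange, and the short yellow-collared hex plug, collar down, on the middle of the cap. Keep everything upright and roughly centred, set each part down rather than dropping it, let go of each before taking the next, and leave the green-lidded jar, copper gasket, wrench and mallet where they lie.

Things in the scene. Friction and masses are not known exactly. Their poses are not given: they have to be found in the camera images.
- long_mid (a point): Long steel hex plug standing upright on its shank, 65 mm tall: round threaded shank 33 mm diameter for the lower 35 mm, above it a hexagon 36 mm across flats and 30 mm tall with a red dot on top. Mass about 0.45 kg. Point at its centre, 32.5 mm above its foot; z up along its axis, x normal to a pair of hexagon flats.
- disc_mid (a point): Bronze valve disc, 42 mm tall: round flange 68 mm diameter and 14 mm thick at the bottom, on it a round boss 36 mm diameter and 28 mm tall to grip. Mass about 0.6 kg. Point at its centre, 21 mm above its underside; z up along its axis.
- cap_mid (a point): White nylon test cap, an upside-down round cup standing mouth down: outside 60 mm diameter and 40 mm tall, wall 4 mm, flat closed top 9 mm thick, cavity 52 mm diameter and 31 mm deep. Mass about 0.06 kg. Point at its centre, 20 mm above its rim; z up. On the disc its rim sits on the disc's flange, 14 mm above the disc's underside, with the boss inside.
- short_mid (a point): Short steel hex plug standing on its round yellow collar, 38 mm tall: collar 52 mm diameter and 8 mm thick, above it a hexagon 36 mm across flats and 30 mm tall. Mass about 0.36 kg. Point at its centre, 19 mm above its foot; z up, x normal to a pair of hexagon flats.
- bonnet_seat (a point): Dark ductile-iron trap bonnet, fixed to the bench: round flange 124 mm diameter and 12 mm tall, hub 100 mm diameter and 30 mm tall with an open round pocket 86 mm diameter and 12 mm deep. Point at the centre of the pocket floor, 18 mm above the bench; z up.
- drain_seat (a point): Blue painted drain block, fixed to the bench: 100 x 100 mm, 40 mm tall, with a round pocket 52 mm diameter and 22 mm deep in the middle of its top. Point at the centre of the pocket floor, 18 mm above the bench; z up.
- jar: Bystander: jar of thread paste with a green lid, 48 mm diameter and 55 mm tall, standing. Origin at the centre of its underside.
- gasket: Bystander: flat copper gasket ring, 44 mm outside and 26 mm inside diameter, 6 mm thick, lying flat. Origin at the centre of its underside.
- wrench: Bystander: steel wrench lying at the right side of the work area, about 0.16 m long along its x axis. Origin at about its middle, on the bench.
- mallet: Bystander: mallet with wooden handle and black head lying at the left side of the work area, about 0.26 m long along its x axis. Origin at about its middle, on the bench.
Mind the look-alikes: they are no part of the job. What is shaped like the part that bears cap_mid but pink or purple is not meant.

How it is judged:
By the outcome, as a careful person would: the job done as asked, in the order asked, and still so for the second after the job is handed in, with the robot touching nothing.
It also fails if it takes over 112 s, if anything falls off the work surface, if the arm or the gripper's body presses on something with over 40 N, if the wrist force passes 120 N, or if a joint passes its speed limit or range.

## Working session

There is one attempt and no reset: what is moved stays moved. The work goes in short steps, Python scripts to look and compute and a shell command to move; the robot and the scene stay as the last step left them, time stands still between calls to the robot, and variables do not carry over. Pictures are saved under pics/ and viewed, and the job is handed in when it is done.

```bash
ls; mkdir -p pics
python3 - <<'E'
from rig import robot, optics
import cv2,numpy as np
print(robot.get_obs())
for n in ["scene","top","wrist"]:
    c=optics.camera(n); cv2.imwrite(f"pics/{n}0.png",c["img"][:,:,::-1]); np.savez(f"{n}0.npz",**c)
    print(n,c["camera_matrix"],c["position"],c["attitude"],[k for k in c])
E
```

```text
pics
{'time': 0.0, 'q': array([-1.46850322e+00,  5.28496201e-01,  1.43390580e+00,  1.48801906e-05,
        1.18139160e+00, -1.78494768e-01]), 'joint_velocities': array([ 0.00109168,  0.00189271, -0.00036254,  0.00160321,  0.00022894,
        0.00031883]), 'joint_torque': array([-1.75875586e-03, -4.40047324e+01, -1.76593423e+01,  6.29970711e-02,
        5.84542227e-02, -1.75996338e-04]), 'position': array([ 0.17315474, -0.59977   ,  0.22155207]), 'tool_rot': array([ 9.90160745e-01,  1.39930297e-01,  4.87938849e-05, -1.09941498e-03]), 'ft_force': array([ 0.04474756,  0.13996007, -0.04193907]), 'moment': array([ 0.0095859 ,  0.00853636, -0.03049711]), 'grip_width': 0.0869207049042024}
scene [[468.31027577   0.         258.26199657]
 [  0.         468.31027577 192.11162448]
 [  0.           0.           1.        ]] [ 1.24715469 -0.86980219  0.76162975] [0.45670056 0.1593661  0.29182559 0.82514536] ['img', 'depth', 'camera_matrix', 'position', 'attitude']
top [[357.62969428   0.         253.7298277 ]
 [  0.         357.62969428 185.64058205]
 [  0.           0.           1.        ]] [0.40313518 0.01087748 0.89577657] [-0.05130401  0.04422197  0.71473006 -0.69611297] ['img', 'depth', 'camera_matrix', 'position', 'attitude']
wrist [[278.14285416   0.         251.18429372]
 [  0.         278.14285416 187.37274015]
 [  0.           0.           1.        ]] [ 0.23782186 -0.58139616  0.383951  ] [-0.10078009  0.07723275 -0.59678689  0.79229027] ['img', 'depth', 'camera_matrix', 'position', 'attitude']
```

View pics/top0.png

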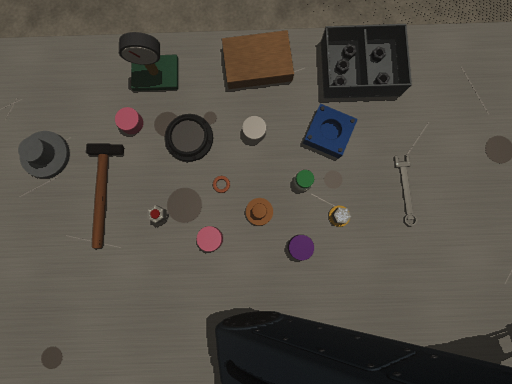

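View pics/scene0.png

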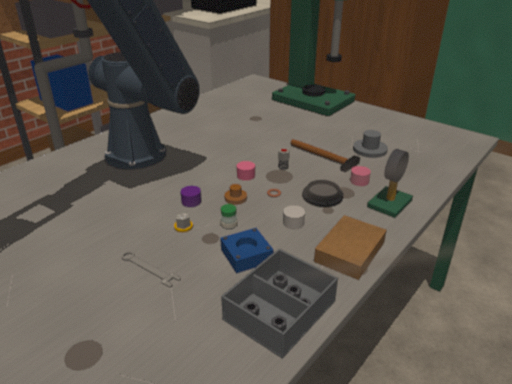

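View pics/wrist0.png

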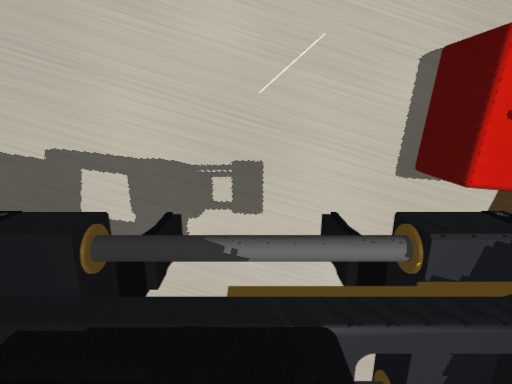

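The top view shows these candidates:
- Long plug: red dot at (157,214).
- Disc: bronze, at (259,211).
- Cap: white, at (254,128). The look-alikes are pink at (127,120) and (209,239), and purple at (301,248).
- Short plug: yellow collar, at (341,215).
- Bonnet: dark ring at (189,137). The grey flanged thing at (44,154) is not it.
- Drain block: blue, at (331,131).
- Jar: green, at (305,179).

The white cap is the one meant. I'll check it in a close crop and measure.

```bash
cat > h.py <<'E'
import numpy as np,cv2
from scipy.spatial.transform import Rotation as R
def pts(c):
    K=c["camera_matrix"];d=np.asarray(c["depth"],float);h,w=d.shape
    u,v=np.meshgrid(np.arange(w),np.arange(h))
    P=np.stack([(u-K[0,2])/K[0,0]*d,-(v-K[1,2])/K[1,1]*d,-d],-1)
    return P@R.from_quat(c["attitude"]).as_matrix().T+c["position"]
def ray(c,u,v,z):
    K=c["camera_matrix"];r=R.from_quat(c["attitude"]).as_matrix()@np.array([(u-K[0,2])/K[0,0],-(v-K[1,2])/K[1,1],-1])
    return c["position"]+r*(z-c["position"][2])/r[2]
def topmask(c,u,v,rad,z,tol=.006):
    W=pts(c);h,w=W.shape[:2];uu,vv=np.meshgrid(np.arange(w),np.arange(h))
    return ((np.hypot(uu-u,vv-v)<rad)&(abs(W[...,2]-z)<tol)).astype(np.uint8)
def center(c,u,v,rad,z,tol=.006):
    m=topmask(c,u,v,rad,z,tol)
    cn=max(cv2.findContours(m,0,2)[0],key=cv2.contourArea)
    (a,b),r=cv2.minEnclosingCircle(cn)
    M=cv2.moments(cn);p=(M["m10"]/M["m00"],M["m01"]/M["m00"])
    rr=cv2.minAreaRect(cn)
    return p,(a,b),r,ray(c,*p,z),ray(c,a,b,z),rr,cn
E
python3 - <<'E'
from h import *
c=dict(np.load("top0.npz"))
np.set_printoptions(precision=4,suppress=True)
W=pts(c)
for n,u,v in [("table",230,260),("long",157,214),("disc",259,211),("cap",254,128),("short",341,215),("bonnet floor",189,137),("bon rim",189,157),("drain floor",331,131),("drain rim",331,152)]: print(n,W[v,u])
for n,u,v,rad,z in [("long",157,214,15,.065),("disc",259,211,15,.042),("cap",254,128,18,.04),("short",341,215,15,.038),("bonnet",189,137,30,.03),("drain",331,131,40,.04),("jar",305,179,15,.055)]:
    p,q,r,a,b,rr,cn=center(c,u,v,rad,z)
    print(n,np.array(p),np.array(q),"r mm",r*(.8958-z)/357.6*1e3,a[:2],b[:2],rr[1:],cv2.contourArea(cn))
im=c["img"][100:260,90:370,::-1]
cv2.imwrite("pics/crop0.png",cv2.resize(im,(784,448),interpolation=cv2.INTER_CUBIC))
E
```

```text
table [ 0.3421  0.0814 -0.0004]
long [0.4558 0.2446 0.0647]
disc [0.4581 0.0069 0.0409]
cap [0.6627 0.0136 0.0417]
short [ 0.4435 -0.1883  0.0389]
bonnet floor [0.6515 0.1788 0.0171]
bon rim [0.6009 0.1799 0.0119]
drain floor [ 0.6565 -0.1804  0.0177]
drain rim [0.4031 0.0109 0.8958]
long [154.7361 213.4464] [154.7687 213.7985] r mm 20.519354826651963 [0.4572 0.2498] [0.4564 0.2497] ((17.441329956054688, 15.20526123046875), 26.56505012512207) 194.5
disc [258.8236 210.2965] [258.7727 210.3182] r mm 17.71699407676722 [0.4597 0.0073] [0.4596 0.0074] ((14.0, 14.0), 90.0) 154.0
cap [253.6382 127.145 ] [253.7301 127.1195] r mm 28.610366047362085 [0.6654 0.0145] [0.6655 0.0142] ((23.0, 23.0), 90.0) 416.0
short [341.5974 214.8689] [341.5233 214.8023] r mm 20.53595752577387 [ 0.4438 -0.1899] [ 0.444  -0.1897] ((15.531606674194336, 16.36365509033203), 33.690067291259766) 180.5
bonnet [186.783  134.9448] [186.6982 134.787 ] r mm 48.15552203927265 [0.6533 0.1819] [0.6537 0.1821] ((38.0, 39.0), 90.0) 1165.0
drain [330.4979 129.1064] [330.1336 129.3473] r mm 66.67240806767337 [ 0.6549 -0.1745] [ 0.6543 -0.1736] ((41.09891891479492, 40.04846954345703), 23.198591232299805) 1560.0
jar [304.5087 178.3377] [304.4412 178.2059] r mm 21.23060779870223 [ 0.5318 -0.1032] [ 0.5322 -0.103 ] ((17.0, 17.0), 90.0) 229.0
```

View pics/crop0.png

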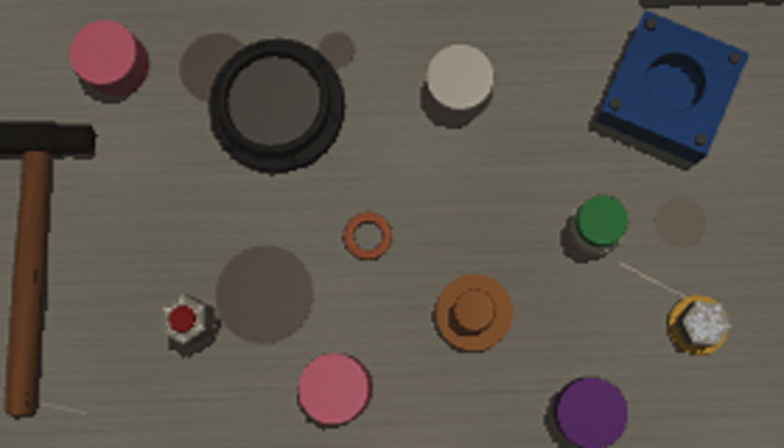

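The crop confirms it: the white cap is at crop (460,77), which is top (254,128). The pink and purple ones are look-alikes. The red dot of the long plug is at crop (182,319). Next I square the yaw and travel towards the long plug.

```bash
python3 -m inch '[{"az":0.14},{"az":0.14,"dx":20,"dy":-15},{"dx":35,"dy":-25},{"dx":35,"dy":-25},{"dx":35,"dy":-25},{"dx":35,"dy":-25},{"dx":35,"dy":-30},{"dx":15,"dy":-40}]' 20
python3 -m inch '[{"dx":10,"dy":-45},{"dx":10,"dy":-45},{"dx":10,"dy":-45},{"dx":10,"dy":-45},{"dx":8,"dy":-45},{"dx":5,"dy":-45},{"dx":-5,"dy":-45},{"dx":-8,"dy":-45}]'
python3 -m inch '[{"dx":-8,"dy":-45},{"dx":-8,"dy":-45},{"dx":-8,"dy":-45},{"dx":-8,"dy":-45},{"dx":-5,"dy":-40},{"dx":-5,"dy":-30},{"dx":0,"dy":-15},{}]'
python3 - <<'E'
from h import *
from rig import robot, optics
o=robot.get_obs();print(o["position"],R.from_quat(o["tool_rot"]).as_matrix().round(3),o["time"],o["q"])
c=optics.camera("wrist");cv2.imwrite("pics/w1.png",c["img"][:,:,::-1]);np.savez("w1.npz",**c);print(c["position"],R.from_quat(c["attitude"]).as_matrix().round(3))
E
```

```text
[ 0.17314443 -0.59993127  0.22176921] [[ 0.961  0.277 -0.   ]
 [ 0.277 -0.961  0.002]
 [ 0.    -0.002 -1.   ]] 0.15 [-1.46853907e+00  5.28288308e-01  1.43362469e+00 -1.76817475e-06
  1.18143434e+00 -1.78471594e-01]
[ 0.23782761 -0.58145047  0.38406965] [[ 0.276  0.93   0.243]
 [-0.961  0.267  0.068]
 [-0.002 -0.252  0.968]]invalid input
invalid input
invalid input
```

View pics/w1.png

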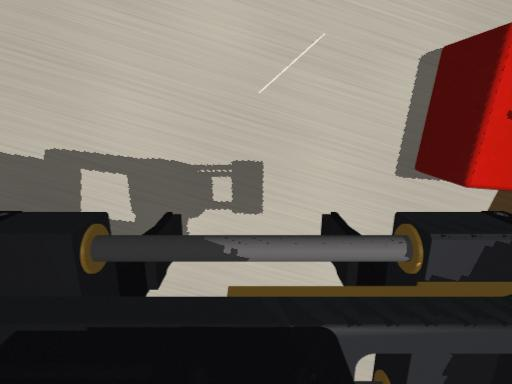

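All three calls were refused as invalid, so the arm hasn't moved. The rows probably need all seven keys, so I'll test that.

```bash
python3 -m inch '[{"ax":0,"ay":0,"az":0.14,"dx":0,"dy":0,"dz":0,"gripper":100},{"ax":0,"ay":0,"az":0.14,"dx":20,"dy":-15,"dz":0,"gripper":100},{"ax":0,"ay":0,"az":0,"dx":35,"dy":-25,"dz":0,"gripper":100},{"ax":0,"ay":0,"az":0,"dx":35,"dy":-25,"dz":0,"gripper":100},{"ax":0,"ay":0,"az":0,"dx":35,"dy":-25,"dz":0,"gripper":100},{"ax":0,"ay":0,"az":0,"dx":35,"dy":-25,"dz":0,"gripper":100},{"ax":0,"ay":0,"az":0,"dx":35,"dy":-25,"dz":0,"gripper":100},{"ax":0,"ay":0,"az":0,"dx":10,"dy":-40,"dz":0,"gripper":100}]' 20
```

```text
time: 1.0
position: [0.3791, -0.4184, 0.2227]
tool_rot: [1.0, 0.001, 0.001, 0.002]
ft_force: [0.1, 0.2, -0.3]
grip_width: 0.0868
```

```bash
python3 -m inch '[{"ax":0,"ay":0,"az":0,"dx":10,"dy":-45,"dz":0,"gripper":100},{"ax":0,"ay":0,"az":0,"dx":10,"dy":-45,"dz":0,"gripper":100},{"ax":0,"ay":0,"az":0,"dx":10,"dy":-45,"dz":0,"gripper":100},{"ax":0,"ay":0,"az":0,"dx":10,"dy":-45,"dz":0,"gripper":100},{"ax":0,"ay":0,"az":0,"dx":8,"dy":-45,"dz":0,"gripper":100},{"ax":0,"ay":0,"az":0,"dx":5,"dy":-45,"dz":0,"gripper":100},{"ax":0,"ay":0,"az":0,"dx":-5,"dy":-45,"dz":0,"gripper":100},{"ax":0,"ay":0,"az":0,"dx":-8,"dy":-45,"dz":0,"gripper":100}]' &&
python3 -m inch '[{"ax":0,"ay":0,"az":0,"dx":-8,"dy":-45,"dz":0,"gripper":100},{"ax":0,"ay":0,"az":0,"dx":-8,"dy":-45,"dz":0,"gripper":100},{"ax":0,"ay":0,"az":0,"dx":-5,"dy":-45,"dz":0,"gripper":100},{"ax":0,"ay":0,"az":0,"dx":-5,"dy":-45,"dz":0,"gripper":100},{"ax":0,"ay":0,"az":0,"dx":-5,"dy":-40,"dz":0,"gripper":100},{"ax":0,"ay":0,"az":0,"dx":0,"dy":-30,"dz":0,"gripper":100},{"ax":0,"ay":0,"az":0,"dx":0,"dy":-20,"dz":0,"gripper":100},{"ax":0,"ay":0,"az":0,"dx":0,"dy":0,"dz":0,"gripper":100}]'
python3 - <<'E'
from h import *
from rig import robot, optics
o=robot.get_obs();print(o["position"],R.from_quat(o["tool_rot"]).as_matrix().round(3),o["time"],o["q"])
c=optics.camera("wrist");cv2.imwrite("pics/w1.png",c["img"][:,:,::-1]);np.savez("w1.npz",**c);print(c["position"],R.from_quat(c["attitude"]).as_matrix().round(3))
E
```

```text
time: 1.8
position: [0.4157, -0.056, 0.2226]
tool_rot: [1.0, 0.0, 0.0, 0.0]
ft_force: [-0.1, 0.1, -0.3]
grip_width: 0.087
time: 2.6
position: [0.3842, 0.2144, 0.2226]
tool_rot: [1.0, 0.002, 0.0, -0.0]
ft_force: [0.9, -0.8, -0.0]
grip_width: 0.0871
[0.3842241  0.21435712 0.22264838] [[ 1.     0.005  0.001]
 [ 0.005 -1.     0.001]
 [ 0.001 -0.001 -1.   ]] 2.6 [2.53498664e-01 2.78779116e-01 1.87688563e+00 5.73642005e-04
 9.84956857e-01 1.81931563e+00]
[0.45139815 0.21427873 0.38494116] [[ 0.003  0.968  0.252]
 [-1.     0.003 -0.   ]
 [-0.001 -0.252  0.968]]
```

View pics/w1.png

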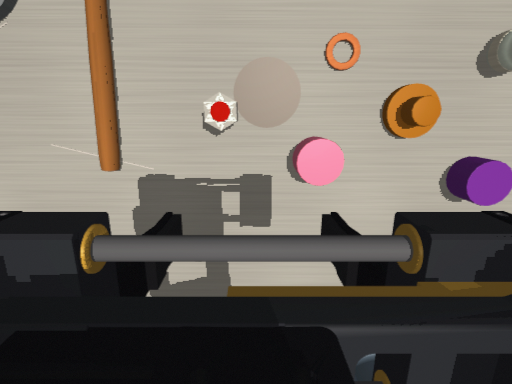

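The red dot is at (220,111), with a hexagon whose corners point up and down the image. So one pair of flats is normal to about world y, which suits the current yaw. Now I measure it.

```bash
cat >> h.py <<'E'
def hexfit(c,u,v,rad,z,tol=.004):
    m=topmask(c,u,v,rad,z,tol)
    cn=max(cv2.findContours(m,0,cv2.CHAIN_APPROX_NONE)[0],key=cv2.contourArea)[:,0]
    P=np.array([ray(c,a,b,z)[:2] for a,b in cn])
    M=cv2.moments((P*1e5).astype(np.float32).reshape(-1,1,2));ctr=np.array([M["m10"],M["m01"]])/M["m00"]/1e5
    d=P-ctr;best=[]
    for a in range(60):
        w=[np.ptp(d@[np.cos(t),np.sin(t)]) for t in np.radians(a+np.array([0,60,120]))]
        best.append((sum(w)/3,a,np.round(np.array(w)*1e3,1)))
    # 6-fold phase of corner radius as a check
    r=np.hypot(*d.T);th=np.arctan2(d[:,1],d[:,0])
    o=np.argsort(th);ph=np.angle(np.trapezoid((r[o]**6*np.exp(6j*th[o])),th[o]))/6
    return ctr,min(best,key=lambda b:b[0]),(np.degrees(ph)+30)%60,len(cn)
E
python3 - <<'E'
from h import *
c=dict(np.load("w1.npz"))
print(pts(c)[111,220],hexfit(c,220,111,25,.065))
r,g,b=[c["img"][...,i].astype(int) for i in range(3)]
m=((r>120)&(g<70)&(b<70));m[:90]=0;m[135:]=0;m[:,:200]=0;m[:,240:]=0
v,u=np.nonzero(m);print(u.mean(),v.mean(),ray(c,u.mean(),v.mean(),.065))
t=dict(np.load("top0.npz"));im=t["img"].astype(int);mm=(im[...,0]>90)&(im[...,1]<50)&(im[...,2]<50);mm[:200]=0;mm[230:]=0;mm[:,:140]=0;mm[:,175:]=0
v,u=np.nonzero(mm);print(u.mean(),v.mean(),ray(t,u.mean(),v.mean(),.065))
E
```

```text
[0.45566277 0.24909717 0.06588856] (array([0.45536286, 0.24905598]), (np.float64(0.03597723302573652), 31, array([36., 36., 36.])), np.float64(31.38819832071915), 101)
219.66666666666666 110.99652777777777 [0.45567715 0.2495639  0.065     ]
154.5 213.3448275862069 [0.45747058 0.25033655 0.065     ]
```

```bash
python3 -m inch '[{"ax":0,"ay":0,"az":-0.018,"dx":20,"dy":-9,"dz":10,"gripper":100},{"ax":0,"ay":0,"az":0,"dx":20,"dy":-9,"dz":20,"gripper":100},{"ax":0,"ay":0,"az":0,"dx":20,"dy":-9,"dz":30,"gripper":100},{"ax":0,"ay":0,"az":0,"dx":11,"dy":-6,"dz":30,"gripper":100},{"ax":0,"ay":0,"az":0,"dx":0,"dy":0,"dz":10,"gripper":100},{"ax":0,"ay":0,"az":0,"dx":0,"dy":0,"dz":0,"gripper":100},{"ax":0,"ay":0,"az":0,"dx":0,"dy":0,"dz":0,"gripper":100}]'
python3 - <<'E'
from rig import robot
print(robot.get_obs()["position"])
E
```

```text
time: 3.35
position: [0.4543, 0.2455, 0.1232]
tool_rot: [1.0, 0.009, -0.0, 0.0]
ft_force: [-0.0, 0.3, 0.8]
grip_width: 0.0867
[0.4543162  0.24547984 0.12317788]
```

```bash
python3 -m inch '[{"ax":0,"ay":0,"az":0,"dx":1,"dy":-4,"dz":10,"gripper":100},{"ax":0,"ay":0,"az":0,"dx":0,"dy":0,"dz":20,"gripper":100},{"ax":0,"ay":0,"az":0,"dx":0,"dy":0,"dz":20,"gripper":100},{"ax":0,"ay":0,"az":0,"dx":0,"dy":0,"dz":20,"gripper":100},{"ax":0,"ay":0,"az":0,"dx":0,"dy":0,"dz":15,"gripper":100},{"ax":0,"ay":0,"az":0,"dx":0,"dy":0,"dz":7,"gripper":100},{"ax":0,"ay":0,"az":0,"dx":0,"dy":0,"dz":0,"gripper":100},{"ax":0,"ay":0,"az":0,"dx":0,"dy":0,"dz":0,"gripper":100}]'
python3 - <<'E'
from rig import optics
import cv2
for n in ("wrist","scene"):
    cv2.imwrite(f"pics/{n}2.png",optics.camera(n)["img"][:,:,::-1])
E
```

```text
time: 4.15
position: [0.4562, 0.2505, 0.0313]
tool_rot: [1.0, 0.009, 0.001, -0.0]
ft_force: [0.1, -0.4, 0.3]
grip_width: 0.0872
```

View pics/wrist2.png

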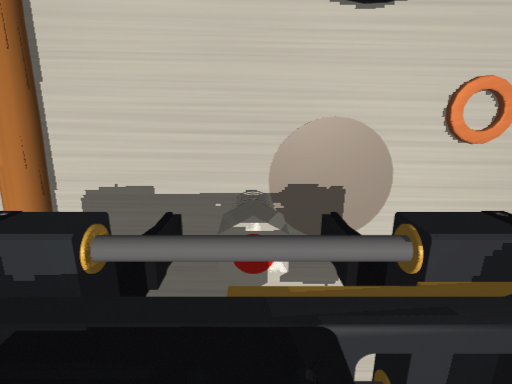

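The red dot sits at (253,255), midway between the fingers, so I close.

```bash
python3 -m inch '[{"ax":0,"ay":0,"az":0,"dx":0,"dy":0,"dz":0,"gripper":30},{"ax":0,"ay":0,"az":0,"dx":0,"dy":0,"dz":0,"gripper":30},{"ax":0,"ay":0,"az":0,"dx":0,"dy":0,"dz":0,"gripper":30},{"ax":0,"ay":0,"az":0,"dx":0,"dy":0,"dz":0,"gripper":30},{"ax":0,"ay":0,"az":0,"dx":0,"dy":0,"dz":0,"gripper":30},{"ax":0,"ay":0,"az":0,"dx":0,"dy":0,"dz":0,"gripper":30}]' 30
python3 -m inch '[{"ax":0,"ay":0,"az":0,"dx":0,"dy":0,"dz":0,"gripper":30},{"ax":0,"ay":0,"az":0,"dx":0,"dy":0,"dz":0,"gripper":30},{"ax":0,"ay":0,"az":0,"dx":0,"dy":0,"dz":-5,"gripper":30},{"ax":0,"ay":0,"az":0,"dx":0,"dy":0,"dz":-15,"gripper":30},{"ax":0,"ay":0,"az":0,"dx":0,"dy":0,"dz":-20,"gripper":30},{"ax":0,"ay":0,"az":0,"dx":0,"dy":0,"dz":-25,"gripper":30},{"ax":0,"ay":0,"az":0,"dx":0,"dy":0,"dz":-25,"gripper":30},{"ax":0,"ay":0,"az":0,"dx":0,"dy":0,"dz":-20,"gripper":30}]'
```

```text
time: 4.85
position: [0.4557, 0.2503, 0.0305]
tool_rot: [1.0, 0.009, -0.0, 0.0]
ft_force: [0.3, 0.3, 0.6]
grip_width: 0.0471
time: 5.65
position: [0.4552, 0.2502, 0.1415]
tool_rot: [1.0, 0.009, -0.0, 0.0]
ft_force: [-0.3, 1.1, -4.5]
grip_width: 0.036
```

The plug is gripped at 36 mm and carries 4.5 N. Next I carry it to the blue drain block.

```bash
python3 -m inch '[{"ax":0,"ay":0,"az":0.018,"dx":5,"dy":15,"dz":-10,"gripper":30},{"ax":0,"ay":0,"az":0,"dx":10,"dy":30,"dz":-5,"gripper":30},{"ax":0,"ay":0,"az":0,"dx":15,"dy":40,"dz":0,"gripper":30},{"ax":0,"ay":0,"az":0,"dx":15,"dy":45,"dz":0,"gripper":30},{"ax":0,"ay":0,"az":0,"dx":15,"dy":45,"dz":0,"gripper":30},{"ax":0,"ay":0,"az":0,"dx":15,"dy":45,"dz":0,"gripper":30},{"ax":0,"ay":0,"az":0,"dx":15,"dy":45,"dz":0,"gripper":30},{"ax":0,"ay":0,"az":0,"dx":15,"dy":45,"dz":0,"gripper":30}]'
python3 -m inch '[{"ax":0,"ay":0,"az":0,"dx":15,"dy":45,"dz":0,"gripper":30},{"ax":0,"ay":0,"az":0,"dx":12,"dy":35,"dz":0,"gripper":30},{"ax":0,"ay":0,"az":0,"dx":8,"dy":25,"dz":0,"gripper":30},{"ax":0,"ay":0,"az":0,"dx":0,"dy":10,"dz":0,"gripper":30},{"ax":0,"ay":0,"az":0,"dx":0,"dy":0,"dz":0,"gripper":30},{"ax":0,"ay":0,"az":0,"dx":0,"dy":0,"dz":0,"gripper":30}]'
python3 - <<'E'
from h import *
from rig import robot, optics
c=optics.camera("wrist");cv2.imwrite("pics/w3.png",c["img"][:,:,::-1]);np.savez("w3.npz",**c);print(robot.get_obs()["position"])
E
```

```text
time: 6.45
position: [0.5606, -0.0611, 0.155]
tool_rot: [1.0, 0.0, -0.001, -0.0]
ft_force: [0.1, 1.0, -4.8]
grip_width: 0.0357
time: 7.05
position: [0.5949, -0.1728, 0.1548]
tool_rot: [1.0, 0.001, -0.001, -0.001]
ft_force: [-0.1, -0.7, -3.7]
grip_width: 0.0356
[ 0.59508904 -0.17248522  0.15506352]
```

View pics/w3.png

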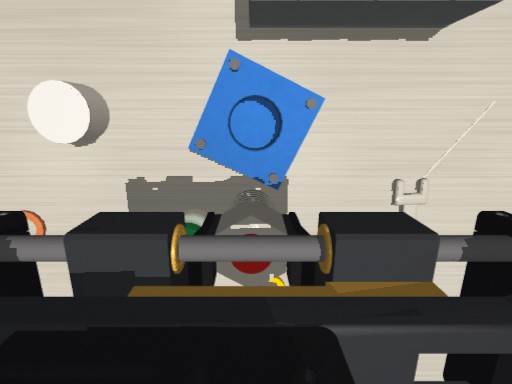

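The drain block's pocket is at (254,123), ahead of the held plug with its red dot at (252,252). I fit the pocket rim from the top face.

Run:
```python
from h import *
for f,u,v,rad in (("w3.npz",254,120,85),("top0.npz",331,129,36)):
    c=dict(np.load(f))
    m=topmask(c,u,v,rad,.04,.005)
    cs,h=cv2.findContours(m,cv2.RETR_CCOMP,cv2.CHAIN_APPROX_NONE)
    i=max([i for i in range(len(cs)) if h[0][i][3]>=0],key=lambda i:cv2.contourArea(cs[i]))
    P=np.array([ray(c,*p,.04)[:2] for p in cs[i][:,0]],np.float32)
    print(f,"hole",cv2.minEnclosingCircle(P),cv2.fitEllipse(P*1000))
    o=max(cs,key=cv2.contourArea);P=np.array([ray(c,*p,.04)[:2] for p in o[:,0]],np.float32);print(" outer",cv2.minAreaRect(P*1000))
c=dict(np.load("w3.npz"));W=pts(c);print(W[90,254],W[123,254])
```

```text
w3.npz hole ((0.6537801027297974, -0.1762980967760086), 0.026455173268914223) ((653.78271484375, -176.21226501464844), (51.518733978271484, 51.736183166503906), 6.340235710144043)
 outer ((653.6688232421875, -176.32020568847656), (100.03776550292969, 99.99748992919922), 64.45116424560547)
top0.npz hole ((0.6557308435440063, -0.17498256266117096), 0.027800656855106354) ((655.674072265625, -174.34652709960938), (52.268409729003906, 53.400699615478516), 117.54080200195312)
 outer ((655.3734130859375, -174.4486541748047), (99.99120330810547, 101.86601257324219), 64.56372833251953)
[ 0.6844739  -0.17536876  0.04096861] [ 0.65356977 -0.17559903  0.01821544]
```

```bash
python3 -m inch '[{"ax":0,"ay":0,"az":0,"dx":20,"dy":2,"dz":0,"gripper":30},{"ax":0,"ay":0,"az":0,"dx":25,"dy":2,"dz":5,"gripper":30},{"ax":0,"ay":0,"az":0,"dx":14,"dy":0,"dz":15,"gripper":30},{"ax":0,"ay":0,"az":0,"dx":0,"dy":0,"dz":25,"gripper":30},{"ax":0,"ay":0,"az":0,"dx":0,"dy":0,"dz":10,"gripper":30},{"ax":0,"ay":0,"az":0,"dx":0,"dy":0,"dz":0,"gripper":30},{"ax":0,"ay":0,"az":0,"dx":0,"dy":0,"dz":0,"gripper":30}]'
```

```text
time: 7.8
position: [0.6552, -0.1776, 0.1009]
tool_rot: [1.0, 0.001, -0.0, -0.0]
ft_force: [0.7, -1.2, -4.0]
grip_width: 0.0362
```

```bash
python3 -m inch '[{"ax":0,"ay":0,"az":0,"dx":-1,"dy":-1,"dz":8,"gripper":30},{"ax":0,"ay":0,"az":0,"dx":0,"dy":0,"dz":12,"gripper":30},{"ax":0,"ay":0,"az":0,"dx":0,"dy":0,"dz":12,"gripper":30},{"ax":0,"ay":0,"az":0,"dx":0,"dy":0,"dz":9,"gripper":30},{"ax":0,"ay":0,"az":0,"dx":0,"dy":0,"dz":5,"gripper":30},{"ax":0,"ay":0,"az":0,"dx":0,"dy":0,"dz":3,"gripper":30},{"ax":0,"ay":0,"az":0,"dx":0,"dy":0,"dz":0,"gripper":30},{"ax":0,"ay":0,"az":0,"dx":0,"dy":0,"dz":0,"gripper":30}]'
```

```text
time: 8.6
position: [0.6547, -0.1776, 0.0518]
tool_rot: [1.0, 0.0, 0.0, 0.0]
ft_force: [0.5, 0.4, -4.1]
grip_width: 0.0359
```

```bash
python3 -m inch '[{"ax":0,"ay":0,"az":0,"dx":0,"dy":0,"dz":1,"gripper":30},{"ax":0,"ay":0,"az":0,"dx":0,"dy":0,"dz":1,"gripper":30},{"ax":0,"ay":0,"az":0,"dx":0,"dy":0,"dz":0,"gripper":30}]'; python3 -m inch '[{"ax":0,"ay":0,"az":0,"dx":0,"dy":0,"dz":1,"gripper":30},{"ax":0,"ay":0,"az":0,"dx":0,"dy":0,"dz":0,"gripper":30}]'
```

```text
time: 8.9
position: [0.6544, -0.1774, 0.0497]
tool_rot: [1.0, 0.0, 0.0, 0.0]
ft_force: [-0.0, -0.2, -4.1]
grip_width: 0.0357
time: 9.1
position: [0.6545, -0.1775, 0.0486]
tool_rot: [1.0, 0.0, 0.0, 0.0]
ft_force: [0.3, -0.6, -4.6]
grip_width: 0.0359
```

```bash
python3 -m inch '[{"ax":0,"ay":0,"az":0,"dx":0,"dy":0,"dz":0.7,"gripper":30},{"ax":0,"ay":0,"az":0,"dx":0,"dy":0,"dz":0,"gripper":30}]'; python3 -m inch '[{"ax":0,"ay":0,"az":0,"dx":0,"dy":0,"dz":0.6,"gripper":30},{"ax":0,"ay":0,"az":0,"dx":0,"dy":0,"dz":0,"gripper":30}]'
```

```text
time: 9.3
position: [0.6545, -0.1775, 0.0485]
tool_rot: [1.0, 0.0, 0.0, 0.0]
ft_force: [-1.0, 0.2, 0.1]
grip_width: 0.0358
time: 9.5
position: [0.6546, -0.1775, 0.0485]
tool_rot: [1.0, 0.0, 0.0, 0.0]
ft_force: [-2.2, 0.9, 4.8]
grip_width: 0.0356
```

Contact is made, so I release to about 70% opening and go up.

```bash
python3 -m inch '[{"ax":0,"ay":0,"az":0,"dx":0,"dy":0,"dz":-0.5,"gripper":50},{"ax":0,"ay":0,"az":0,"dx":0,"dy":0,"dz":0,"gripper":60},{"ax":0,"ay":0,"az":0,"dx":0,"dy":0,"dz":0,"gripper":75},{"ax":0,"ay":0,"az":0,"dx":0,"dy":0,"dz":0,"gripper":75},{"ax":0,"ay":0,"az":0,"dx":0,"dy":0,"dz":0,"gripper":75},{"ax":0,"ay":0,"az":0,"dx":0,"dy":0,"dz":-15,"gripper":75},{"ax":0,"ay":0,"az":0,"dx":0,"dy":0,"dz":-30,"gripper":75},{"ax":0,"ay":0,"az":0,"dx":0,"dy":0,"dz":-35,"gripper":75}]'
python3 -m inch '[{"ax":0,"ay":0,"az":0,"dx":-20,"dy":-10,"dz":-20,"gripper":100},{"ax":0,"ay":0,"az":0,"dx":-30,"dy":-20,"dz":0,"gripper":100},{"ax":0,"ay":0,"az":0,"dx":-30,"dy":-30,"dz":0,"gripper":100},{"ax":0,"ay":0,"az":0,"dx":-30,"dy":-35,"dz":0,"gripper":100},{"ax":0,"ay":0,"az":0,"dx":-30,"dy":-35,"dz":0,"gripper":100},{"ax":0,"ay":0,"az":0,"dx":-30,"dy":-30,"dz":0,"gripper":100},{"ax":0,"ay":0,"az":0,"dx":-30,"dy":-20,"dz":0,"gripper":100},{"ax":0,"ay":0,"az":0,"dx":-10,"dy":-5,"dz":0,"gripper":100}]'
python3 - <<'E'
from h import *
from rig import robot, optics
c=optics.camera("wrist");cv2.imwrite("pics/w4.png",c["img"][:,:,::-1]);np.savez("w4.npz",**c);print(robot.get_obs()["position"])
c=optics.camera("top");cv2.imwrite("pics/t4.png",c["img"][:,:,::-1]);np.savez("t4.npz",**c)
E
```

```text
time: 10.3
position: [0.6536, -0.1771, 0.1282]
tool_rot: [1.0, 0.0, -0.001, -0.001]
ft_force: [0.3, 0.0, 0.2]
grip_width: 0.065
time: 11.1
position: [0.4402, 0.0097, 0.1484]
tool_rot: [1.0, 0.002, -0.002, -0.0]
ft_force: [-0.1, -0.5, -0.4]
grip_width: 0.0871
[0.44048591 0.00934728 0.14840122]
```

View pics/w4.png

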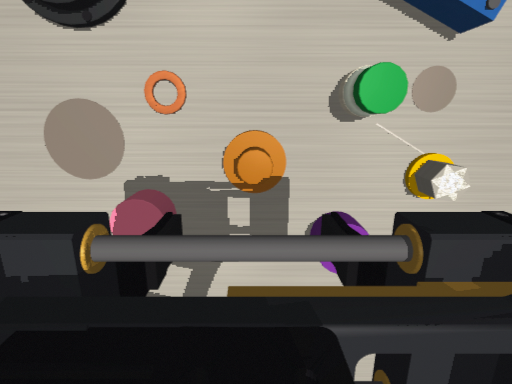

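View pics/t4.png

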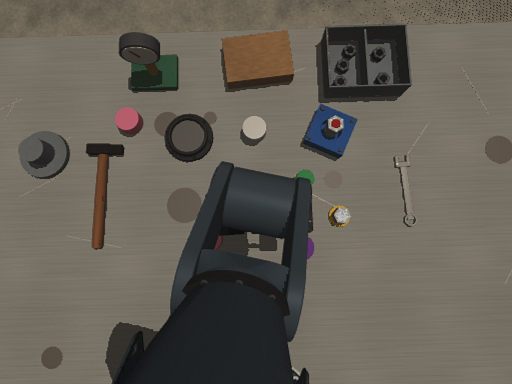

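In the top view the long plug stands upright in the blue block at (334,125). In the wrist view the disc's flange is at (254,161), and the short plug's hexagon is at (450,181). I measure both.

Run:
```python
from h import *
c=dict(np.load("w4.npz"));W=pts(c)
print(W[166,254],W[181,450],W[145,254])
for z,t,rad in((.042,.004,40),(.014,.004,45)):
    m=topmask(c,254,163,rad,z,t);cn=max(cv2.findContours(m,0,1)[0],key=cv2.contourArea)[:,0]
    P=np.array([ray(c,*p,z)[:2] for p in cn],np.float32);print(z,cv2.fitEllipse(P*1000),cv2.minEnclosingCircle(P*1000))
print(hexfit(c,450,181,28,.038))
t=dict(np.load("t4.npz"));print("long in drain",hexfit(t,335,124,14,.083), pts(t)[124,335])
```

```text
[0.45864547 0.00698061 0.04175132] [ 0.44302126 -0.19044984  0.03782087] [0.47613992 0.00682503 0.01431289]
0.042 ((457.8869323730469, 6.227313041687012), (34.33203125, 34.624420166015625), 90.65808868408203) ((457.93817138671875, 6.178290843963623), 17.709617614746094)
0.014 ((457.4385070800781, 6.163887977600098), (66.75608825683594, 67.0362319946289), 103.45035552978516) ((457.40118408203125, 6.151520252227783), 33.99009323120117)
(array([ 0.44121636, -0.19021697]), (np.float64(0.037840879655789576), 51, array([39. , 38.3, 36.2])), np.float64(52.048468296297344), 115)
long in drain (array([ 0.65609363, -0.17651928]), (np.float64(0.03662614395526595), 32, array([36.1, 36.6, 37.1])), np.float64(33.182865489436956), 45) [ 0.65427654 -0.17641116  0.0830066 ]
```

```bash
python3 -m inch '[{"ax":0,"ay":0,"az":0,"dx":8,"dy":2,"dz":10,"gripper":100},{"ax":0,"ay":0,"az":0,"dx":9,"dy":1,"dz":25,"gripper":100},{"ax":0,"ay":0,"az":0,"dx":0,"dy":0,"dz":25,"gripper":100},{"ax":0,"ay":0,"az":0,"dx":0,"dy":0,"dz":20,"gripper":100},{"ax":0,"ay":0,"az":0,"dx":0,"dy":0,"dz":0,"gripper":100},{"ax":0,"ay":0,"az":0,"dx":0,"dy":0,"dz":0,"gripper":100}]'
```

```text
time: 11.8
position: [0.463, 0.0033, 0.0671]
tool_rot: [1.0, -0.0, 0.0, 0.0]
ft_force: [-0.3, -0.1, 0.8]
grip_width: 0.0873
```

```bash
python3 -m inch '[{"ax":0,"ay":0,"az":0,"dx":-5,"dy":-3,"dz":10,"gripper":100},{"ax":0,"ay":0,"az":0,"dx":0,"dy":0,"dz":18,"gripper":100},{"ax":0,"ay":0,"az":0,"dx":0,"dy":0,"dz":14,"gripper":100},{"ax":0,"ay":0,"az":0,"dx":0,"dy":0,"dz":7,"gripper":100},{"ax":0,"ay":0,"az":0,"dx":0,"dy":0,"dz":0,"gripper":100},{"ax":0,"ay":0,"az":0,"dx":0,"dy":0,"dz":0,"gripper":100}]'
```

```text
time: 12.4
position: [0.4571, 0.0071, 0.0193]
tool_rot: [1.0, 0.0, 0.001, 0.0]
ft_force: [0.3, -0.0, -0.6]
grip_width: 0.087
```

```bash
python3 -m inch '[{"ax":0,"ay":0,"az":0,"dx":0.5,"dy":0.5,"dz":1.5,"gripper":100},{"ax":0,"ay":0,"az":0,"dx":0,"dy":0,"dz":0,"gripper":30},{"ax":0,"ay":0,"az":0,"dx":0,"dy":0,"dz":0,"gripper":30},{"ax":0,"ay":0,"az":0,"dx":0,"dy":0,"dz":0,"gripper":30},{"ax":0,"ay":0,"az":0,"dx":0,"dy":0,"dz":0,"gripper":30},{"ax":0,"ay":0,"az":0,"dx":0,"dy":0,"dz":0,"gripper":30},{"ax":0,"ay":0,"az":0,"dx":0,"dy":0,"dz":0,"gripper":30},{"ax":0,"ay":0,"az":0,"dx":0,"dy":0,"dz":0,"gripper":30}]' 35
python3 -m inch '[{"ax":0,"ay":0,"az":0,"dx":0,"dy":0,"dz":0,"gripper":30},{"ax":0,"ay":0,"az":0,"dx":0,"dy":0,"dz":0,"gripper":30},{"ax":0,"ay":0,"az":0,"dx":0,"dy":0,"dz":0,"gripper":30}]'
```

```text
time: 13.2
position: [0.4567, 0.0069, 0.0172]
tool_rot: [1.0, 0.0, -0.0, -0.0]
ft_force: [-0.1, 0.2, 0.1]
grip_width: 0.0389
time: 13.5
position: [0.4567, 0.0068, 0.0172]
tool_rot: [1.0, 0.0, -0.0, 0.0]
ft_force: [-0.0, -0.7, -0.6]
grip_width: 0.0346
```

```bash
python3 -m inch '[{"ax":0,"ay":0,"az":0,"dx":0,"dy":0,"dz":-5,"gripper":30},{"ax":0,"ay":0,"az":0,"dx":0,"dy":0,"dz":-15,"gripper":30},{"ax":0,"ay":0,"az":0,"dx":0,"dy":0,"dz":-25,"gripper":30},{"ax":0,"ay":0,"az":0,"dx":0,"dy":0,"dz":-30,"gripper":30},{"ax":0,"ay":0,"az":0,"dx":5,"dy":-5,"dz":-30,"gripper":30},{"ax":0,"ay":0,"az":0,"dx":15,"dy":-20,"dz":-20,"gripper":30},{"ax":0,"ay":0,"az":0,"dx":25,"dy":-30,"dz":-5,"gripper":30},{"ax":0,"ay":0,"az":0,"dx":25,"dy":-30,"dz":0,"gripper":30}]'
python3 -m inch '[{"ax":0,"ay":0,"az":0,"dx":25,"dy":-30,"dz":0,"gripper":30},{"ax":0,"ay":0,"az":0,"dx":25,"dy":-30,"dz":0,"gripper":30},{"ax":0,"ay":0,"az":0,"dx":15,"dy":-20,"dz":0,"gripper":30},{"ax":0,"ay":0,"az":0,"dx":5,"dy":-8,"dz":0,"gripper":30},{"ax":0,"ay":0,"az":0,"dx":0,"dy":0,"dz":0,"gripper":30},{"ax":0,"ay":0,"az":0,"dx":0,"dy":0,"dz":0,"gripper":30}]'
python3 - <<'E'
from h import *
from rig import robot, optics
c=optics.camera("wrist");cv2.imwrite("pics/w5.png",c["img"][:,:,::-1]);np.savez("w5.npz",**c);print(robot.get_obs()["position"])
E
```

```text
time: 14.3
position: [0.5267, 0.0927, 0.1483]
tool_rot: [1.0, -0.0, 0.0, 0.0]
ft_force: [0.7, -0.3, -5.8]
grip_width: 0.035
time: 14.9
position: [0.5943, 0.1792, 0.1461]
tool_rot: [1.0, 0.0, -0.002, 0.001]
ft_force: [0.1, 0.3, -6.5]
grip_width: 0.0358
[0.59455559 0.17888425 0.14641045]
```

View pics/w5.png

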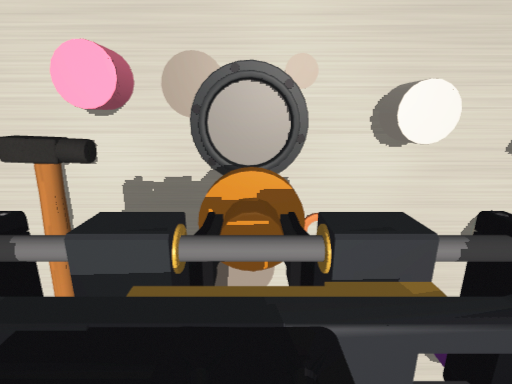

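The disc is held level at (252,215), and the bonnet's pocket is at (249,122). I fit the circles and measure the cap at (429,108) from the same view.

Run:
```python
from h import *
c=dict(np.load("w5.npz"));W=pts(c);print(W[122,249],W[75,249],W[108,429])
m=topmask(c,249,122,62,.03,.004)
cs,h=cv2.findContours(m,cv2.RETR_CCOMP,cv2.CHAIN_APPROX_NONE)
for i in range(len(cs)):
    if cv2.contourArea(cs[i])<500: continue
    P=np.array([ray(c,*p,.03)[:2] for p in cs[i][:,0]])
    P=P[P[:,0]>.635]
    A=np.c_[2*P,np.ones(len(P))];s=np.linalg.lstsq(A,(P**2).sum(1),rcond=None)[0];r=np.sqrt(s[2]+s[0]**2+s[1]**2);print(h[0][i],s[:2],r,np.std(np.hypot(*(P-s[:2]).T)))
m=topmask(c,429,108,45,.04,.004);cn=max(cv2.findContours(m,0,1)[0],key=cv2.contourArea)[:,0]
P=np.array([ray(c,*p,.04)[:2] for p in cn],np.float32);print("cap",cv2.fitEllipse(P*1000),cv2.minEnclosingCircle(P*1000))
m=topmask(c,252,215,70,.146-.019+.014+.004-.0,.03)
```

```text
[0.65411424 0.18110283 0.01891605] [0.69716647 0.18092016 0.03022066] [0.66728556 0.0138667  0.03982547]
[-1 -1  1 -1] [0.65320238 0.18096516] 0.04575481135960629 0.003174722653952009
cap ((663.7520141601562, 14.122262954711914), (58.416996002197266, 60.28373336791992), 2.9803249835968018) ((663.5820922851562, 14.185540199279785), 30.67233657836914)
```

Run:
```python
from h import *
c=dict(np.load("w5.npz"))
m=topmask(c,249,122,62,.03,.004);cn=max(cv2.findContours(m,0,1)[0],key=cv2.contourArea)[:,0]
P=np.array([ray(c,*p,.03)[:2] for p in cn]);s=np.array([.6532,.181])
for lo,hi in((.047,.053),(.040,.046)):
    s=np.array([.6532,.181])
    for _ in range(4):
        r=np.hypot(*(P-s).T);Q=P[(r>lo)&(r<hi)]
        q=np.linalg.lstsq(np.c_[2*Q,np.ones(len(Q))],(Q**2).sum(1),rcond=None)[0];s=q[:2]
    print(s,np.sqrt(q[2]+s@s),len(Q))
```

```text
[0.65245022 0.18098148] 0.04897581263394668 257
[0.65224582 0.18096955] 0.04273493200626675 254
```

```bash
python3 -m inch '[{"ax":0,"ay":0,"az":0,"dx":20,"dy":-2,"dz":0,"gripper":30},{"ax":0,"ay":0,"az":0,"dx":25,"dy":0,"dz":5,"gripper":30},{"ax":0,"ay":0,"az":0,"dx":12,"dy":0,"dz":15,"gripper":30},{"ax":0,"ay":0,"az":0,"dx":0,"dy":0,"dz":25,"gripper":30},{"ax":0,"ay":0,"az":0,"dx":0,"dy":0,"dz":15,"gripper":30},{"ax":0,"ay":0,"az":0,"dx":0,"dy":0,"dz":0,"gripper":30},{"ax":0,"ay":0,"az":0,"dx":0,"dy":0,"dz":0,"gripper":30}]'
```

```text
time: 15.65
position: [0.6528, 0.1815, 0.0871]
tool_rot: [1.0, 0.0, -0.001, 0.0]
ft_force: [0.8, 1.1, -5.8]
grip_width: 0.0357
```

```bash
python3 -m inch '[{"ax":0,"ay":0,"az":0,"dx":-1,"dy":0,"dz":8,"gripper":30},{"ax":0,"ay":0,"az":0,"dx":0,"dy":0,"dz":14,"gripper":30},{"ax":0,"ay":0,"az":0,"dx":0,"dy":0,"dz":14,"gripper":30},{"ax":0,"ay":0,"az":0,"dx":0,"dy":0,"dz":8,"gripper":30},{"ax":0,"ay":0,"az":0,"dx":0,"dy":0,"dz":4,"gripper":30},{"ax":0,"ay":0,"az":0,"dx":0,"dy":0,"dz":0,"gripper":30},{"ax":0,"ay":0,"az":0,"dx":0,"dy":0,"dz":0,"gripper":30}]';python3 -m inch '[{"ax":0,"ay":0,"az":0,"dx":0,"dy":0,"dz":1,"gripper":30},{"ax":0,"ay":0,"az":0,"dx":0,"dy":0,"dz":0,"gripper":30},{"ax":0,"ay":0,"az":0,"dx":0,"dy":0,"dz":0,"gripper":30}]'
```

```text
time: 16.35
position: [0.6529, 0.1821, 0.0394]
tool_rot: [1.0, 0.0, 0.0, -0.0]
ft_force: [-1.0, 0.4, -6.1]
grip_width: 0.0354
time: 16.65
position: [0.6528, 0.1821, 0.0387]
tool_rot: [1.0, 0.0, 0.0, -0.0]
ft_force: [-0.6, 0.1, -6.3]
grip_width: 0.0355
```

```bash
python3 -m inch '[{"ax":0,"ay":0,"az":0,"dx":-1,"dy":0.5,"dz":1,"gripper":30},{"ax":0,"ay":0,"az":0,"dx":0,"dy":0,"dz":1,"gripper":30},{"ax":0,"ay":0,"az":0,"dx":0,"dy":0,"dz":0,"gripper":30}]';python3 -m inch '[{"ax":0,"ay":0,"az":0,"dx":0,"dy":0,"dz":0.7,"gripper":30},{"ax":0,"ay":0,"az":0,"dx":0,"dy":0,"dz":0,"gripper":30}]';python3 -m inch '[{"ax":0,"ay":0,"az":0,"dx":0,"dy":0,"dz":0.7,"gripper":30},{"ax":0,"ay":0,"az":0,"dx":0,"dy":0,"dz":0,"gripper":30}]'
```

```text
time: 16.95
position: [0.6513, 0.1815, 0.0361]
tool_rot: [1.0, 0.0, -0.0, 0.0]
ft_force: [0.1, 0.1, -7.2]
grip_width: 0.0354
time: 17.15
position: [0.6515, 0.1816, 0.0354]
tool_rot: [1.0, 0.0, -0.0, 0.0]
ft_force: [-0.9, -0.9, -6.5]
grip_width: 0.0352
time: 17.35
position: [0.6516, 0.1816, 0.0353]
tool_rot: [1.0, 0.0, 0.0, -0.0]
ft_force: [-1.4, 0.8, -2.2]
grip_width: 0.035
```

The disc is touching the floor, since the load has dropped. One more half millimetre, then I release, rise and move to the cap.

```bash
python3 -m inch '[{"ax":0,"ay":0,"az":0,"dx":0,"dy":0,"dz":0.4,"gripper":30},{"ax":0,"ay":0,"az":0,"dx":0,"dy":0,"dz":0,"gripper":50},{"ax":0,"ay":0,"az":0,"dx":0,"dy":0,"dz":0,"gripper":60},{"ax":0,"ay":0,"az":0,"dx":0,"dy":0,"dz":0,"gripper":75},{"ax":0,"ay":0,"az":0,"dx":0,"dy":0,"dz":0,"gripper":75},{"ax":0,"ay":0,"az":0,"dx":0,"dy":0,"dz":0,"gripper":75},{"ax":0,"ay":0,"az":0,"dx":0,"dy":0,"dz":-15,"gripper":75},{"ax":0,"ay":0,"az":0,"dx":0,"dy":0,"dz":-30,"gripper":75}]'
python3 -m inch '[{"ax":0,"ay":0,"az":0,"dx":0,"dy":5,"dz":-35,"gripper":100},{"ax":0,"ay":0,"az":0,"dx":-10,"dy":20,"dz":-30,"gripper":100},{"ax":0,"ay":0,"az":0,"dx":-15,"dy":30,"dz":0,"gripper":100},{"ax":0,"ay":0,"az":0,"dx":-15,"dy":35,"dz":0,"gripper":100},{"ax":0,"ay":0,"az":0,"dx":-10,"dy":35,"dz":0,"gripper":100},{"ax":0,"ay":0,"az":0,"dx":0,"dy":25,"dz":0,"gripper":100},{"ax":0,"ay":0,"az":0,"dx":0,"dy":15,"dz":0,"gripper":100},{"ax":0,"ay":0,"az":0,"dx":0,"dy":0,"dz":0,"gripper":100}]'
python3 - <<'E'
from h import *
from rig import robot, optics
c=optics.camera("wrist");cv2.imwrite("pics/w6.png",c["img"][:,:,::-1]);np.savez("w6.npz",**c);print(robot.get_obs()["position"])
E
```

```text
time: 18.15
position: [0.6495, 0.1813, 0.078]
tool_rot: [1.0, 0.0, -0.003, 0.0]
ft_force: [0.2, -0.3, -0.6]
grip_width: 0.0648
time: 18.95
position: [0.6025, 0.0147, 0.1454]
tool_rot: [1.0, -0.001, 0.001, 0.0]
ft_force: [-0.3, -0.0, 0.3]
grip_width: 0.0871
[0.60228539 0.01612299 0.14507395]
```

View pics/w6.png

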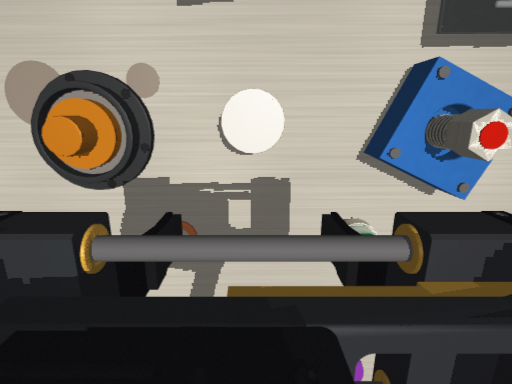

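The disc sits flat in the bonnet at (85,133), the plug is upright in the blue block (red dot at (493,135)), and the white cap is at (252,121). I measure all three.

Run:
```python
from h import *
c=dict(np.load("w6.npz"));W=pts(c)
print(W[135,70],W[110,95],W[155,100])
def circ(u,v,rad,z,t=.004):
    m=topmask(c,u,v,rad,z,t);cn=max(cv2.findContours(m,0,1)[0],key=cv2.contourArea)[:,0]
    P=np.array([ray(c,*p,z)[:2] for p in cn],np.float32);return cv2.fitEllipse(P*1000)[:2],cv2.minEnclosingCircle(P*1000)
print("cap",circ(252,121,45,.04));print("boss",circ(65,135,35,.06));print("flange",circ(85,130,50,.032,.004))
print("long",hexfit(c,493,135,25,.083))
```

```text
[0.65346769 0.17344248 0.0598199 ] [0.67509666 0.16360439 0.03179679] [0.63198683 0.16473906 0.03198589]
cap (((664.0375366210938, 12.934549331665039), (58.31411361694336, 58.39797592163086)), ((664.0733642578125, 13.00207805633545), 29.75442123413086))
boss (((652.6151123046875, 179.5825653076172), (34.532135009765625, 36.43931579589844)), ((652.5827026367188, 179.3559112548828), 18.701435089111328))
flange (((653.1721801757812, 177.74209594726562), (89.46155548095703, 97.60397338867188)), ((652.5494995117188, 178.09796142578125), 49.130863189697266))
long (array([ 0.65381636, -0.17650897]), (np.float64(0.03645125209767846), 41, array([39.9, 33.2, 36.2])), np.float64(32.89249534034566), 139)
```

```bash
python3 -m inch '[{"ax":0,"ay":0,"az":0,"dx":20,"dy":3,"dz":0,"gripper":100},{"ax":0,"ay":0,"az":0,"dx":25,"dy":0,"dz":5,"gripper":100},{"ax":0,"ay":0,"az":0,"dx":16,"dy":0,"dz":20,"gripper":100},{"ax":0,"ay":0,"az":0,"dx":0,"dy":0,"dz":30,"gripper":100},{"ax":0,"ay":0,"az":0,"dx":0,"dy":0,"dz":20,"gripper":100},{"ax":0,"ay":0,"az":0,"dx":0,"dy":0,"dz":0,"gripper":100},{"ax":0,"ay":0,"az":0,"dx":0,"dy":0,"dz":0,"gripper":100}]'
```

```text
time: 19.7
position: [0.6628, 0.015, 0.0694]
tool_rot: [1.0, 0.001, -0.0, -0.0]
ft_force: [0.2, 0.7, 0.2]
grip_width: 0.0869
```

```bash
python3 -m inch '[{"ax":0,"ay":0,"az":0,"dx":1,"dy":2,"dz":10,"gripper":100},{"ax":0,"ay":0,"az":0,"dx":0,"dy":0,"dz":18,"gripper":100},{"ax":0,"ay":0,"az":0,"dx":0,"dy":0,"dz":18,"gripper":100},{"ax":0,"ay":0,"az":0,"dx":0,"dy":0,"dz":10,"gripper":100},{"ax":0,"ay":0,"az":0,"dx":0,"dy":0,"dz":1,"gripper":100},{"ax":0,"ay":0,"az":0,"dx":0,"dy":0,"dz":0,"gripper":60},{"ax":0,"ay":0,"az":0,"dx":0,"dy":0,"dz":0,"gripper":60},{"ax":0,"ay":0,"az":0,"dx":0,"dy":0,"dz":0,"gripper":60}]' 12
python3 -m inch '[{"ax":0,"ay":0,"az":0,"dx":0,"dy":0,"dz":0,"gripper":60},{"ax":0,"ay":0,"az":0,"dx":0,"dy":0,"dz":0,"gripper":60},{"ax":0,"ay":0,"az":0,"dx":0,"dy":0,"dz":0,"gripper":60},{"ax":0,"ay":0,"az":0,"dx":0,"dy":0,"dz":0,"gripper":60}]'
```

```text
time: 20.5
position: [0.6645, 0.0115, 0.0135]
tool_rot: [1.0, 0.0, 0.001, 0.0]
ft_force: [0.1, -0.7, -0.0]
grip_width: 0.0706
time: 20.9
position: [0.6642, 0.0116, 0.0132]
tool_rot: [1.0, 0.0, 0.001, -0.0]
ft_force: [-1.2, -0.1, 4.3]
grip_width: 0.06
```

```bash
python3 -m inch '[{"ax":0,"ay":0,"az":0,"dx":0,"dy":0,"dz":-5,"gripper":60},{"ax":0,"ay":0,"az":0,"dx":0,"dy":0,"dz":-15,"gripper":60},{"ax":0,"ay":0,"az":0,"dx":0,"dy":0,"dz":-25,"gripper":60},{"ax":0,"ay":0,"az":0,"dx":0,"dy":0,"dz":-30,"gripper":60},{"ax":0,"ay":0,"az":0,"dx":0,"dy":-5,"dz":-25,"gripper":60},{"ax":0,"ay":0,"az":0,"dx":-2,"dy":-20,"dz":-10,"gripper":60},{"ax":0,"ay":0,"az":0,"dx":-3,"dy":-30,"dz":0,"gripper":60},{"ax":0,"ay":0,"az":0,"dx":-3,"dy":-35,"dz":0,"gripper":60}]'
python3 -m inch '[{"ax":0,"ay":0,"az":0,"dx":-3,"dy":-35,"dz":0,"gripper":60},{"ax":0,"ay":0,"az":0,"dx":-1,"dy":-25,"dz":0,"gripper":60},{"ax":0,"ay":0,"az":0,"dx":0,"dy":-13,"dz":0,"gripper":60},{"ax":0,"ay":0,"az":0,"dx":0,"dy":-5,"dz":0,"gripper":60},{"ax":0,"ay":0,"az":0,"dx":0,"dy":0,"dz":0,"gripper":60},{"ax":0,"ay":0,"az":0,"dx":0,"dy":0,"dz":0,"gripper":60}]'
python3 - <<'E'
from h import *
from rig import robot, optics
for n in("wrist","scene"):
    c=optics.camera(n);cv2.imwrite(f"pics/{n}7.png",c["img"][:,:,::-1])
print(robot.get_obs()["position"])
E
```

```text
time: 21.7
position: [0.6551, 0.1027, 0.123]
tool_rot: [1.0, -0.0, 0.0, -0.0]
ft_force: [-0.4, -0.4, 0.1]
grip_width: 0.0603
time: 22.3
position: [0.6516, 0.1785, 0.1223]
tool_rot: [1.0, -0.0, -0.0, 0.0]
ft_force: [-0.5, 0.2, -0.9]
grip_width: 0.0607
[0.65177636 0.17815428 0.12236809]
```

View pics/wrist7.png

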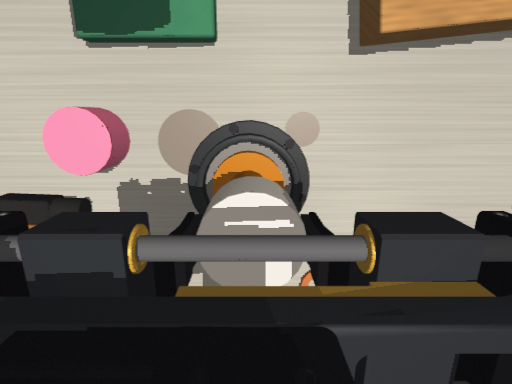

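View pics/scene7.png

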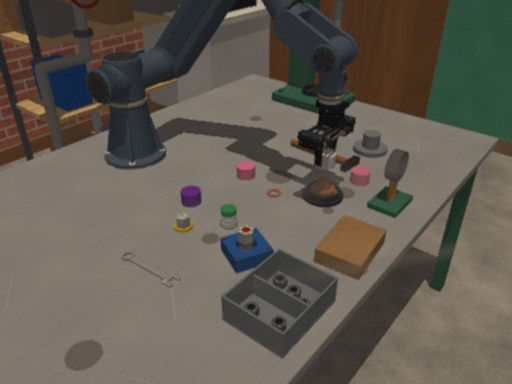

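The cap is held above the bonnet: the wrist view shows it at (250,235), just in front of the disc at (250,170). I lower it.

```bash
python3 -m inch '[{"ax":0,"ay":0,"az":0,"dx":1,"dy":-2,"dz":8,"gripper":60},{"ax":0,"ay":0,"az":0,"dx":0,"dy":0,"dz":12,"gripper":60},{"ax":0,"ay":0,"az":0,"dx":0,"dy":0,"dz":12,"gripper":60},{"ax":0,"ay":0,"az":0,"dx":0,"dy":0,"dz":8,"gripper":60},{"ax":0,"ay":0,"az":0,"dx":0,"dy":0,"dz":0,"gripper":60},{"ax":0,"ay":0,"az":0,"dx":0,"dy":0,"dz":0,"gripper":60}]'
```

```text
time: 23.0
position: [0.6524, 0.1816, 0.0819]
tool_rot: [1.0, 0.0, -0.0, 0.0]
ft_force: [0.4, -0.3, -0.5]
grip_width: 0.0604
```

```bash
python3 -m inch '[{"ax":0,"ay":0,"az":0,"dx":0,"dy":1,"dz":8,"gripper":60},{"ax":0,"ay":0,"az":0,"dx":0,"dy":0,"dz":10,"gripper":60},{"ax":0,"ay":0,"az":0,"dx":0,"dy":0,"dz":8,"gripper":60},{"ax":0,"ay":0,"az":0,"dx":0,"dy":0,"dz":5,"gripper":60},{"ax":0,"ay":0,"az":0,"dx":0,"dy":0,"dz":2,"gripper":60},{"ax":0,"ay":0,"az":0,"dx":0,"dy":0,"dz":0,"gripper":60},{"ax":0,"ay":0,"az":0,"dx":0,"dy":0,"dz":0,"gripper":60}]'
python3 -m inch '[{"ax":0,"ay":0,"az":0,"dx":0,"dy":0,"dz":1,"gripper":60},{"ax":0,"ay":0,"az":0,"dx":0,"dy":0,"dz":0,"gripper":60},{"ax":0,"ay":0,"az":0,"dx":0,"dy":0,"dz":0,"gripper":60}]'
```

```text
time: 23.7
position: [0.6528, 0.1806, 0.0496]
tool_rot: [1.0, 0.0, 0.0, -0.0]
ft_force: [0.4, -0.3, -0.7]
grip_width: 0.0603
time: 24.0
position: [0.6527, 0.1806, 0.0487]
tool_rot: [1.0, 0.0, 0.0, -0.0]
ft_force: [0.5, 0.8, -0.5]
grip_width: 0.0602
```

```bash
python3 -m inch '[{"ax":0,"ay":0,"az":0,"dx":0,"dy":0.5,"dz":1,"gripper":60},{"ax":0,"ay":0,"az":0,"dx":0,"dy":0,"dz":1,"gripper":60},{"ax":0,"ay":0,"az":0,"dx":0,"dy":0,"dz":0,"gripper":60}]'
python3 -m inch '[{"ax":0,"ay":0,"az":0,"dx":0,"dy":0,"dz":1,"gripper":60},{"ax":0,"ay":0,"az":0,"dx":0,"dy":0,"dz":0,"gripper":60},{"ax":0,"ay":0,"az":0,"dx":0,"dy":0,"dz":0,"gripper":60}]'
python3 -m inch '[{"ax":0,"ay":0,"az":0,"dx":0,"dy":0,"dz":0.7,"gripper":60},{"ax":0,"ay":0,"az":0,"dx":0,"dy":0,"dz":0,"gripper":60},{"ax":0,"ay":0,"az":0,"dx":0,"dy":0,"dz":0,"gripper":60}]'
```

```text
time: 24.3
position: [0.6524, 0.18, 0.0463]
tool_rot: [1.0, 0.0, -0.0, 0.0]
ft_force: [-0.5, 1.1, -0.8]
grip_width: 0.0604
time: 24.6
position: [0.6525, 0.1801, 0.0454]
tool_rot: [1.0, 0.0, -0.0, -0.0]
ft_force: [0.5, -0.6, -0.3]
grip_width: 0.0602
time: 24.9
position: [0.6526, 0.1801, 0.0452]
tool_rot: [1.0, 0.0, 0.0, -0.0]
ft_force: [-0.7, 0.1, 2.6]
grip_width: 0.0606
```

It has touched down at the expected height with 2.6 N. I release, rise and head for the short plug.

```bash
python3 -m inch '[{"ax":0,"ay":0,"az":0,"dx":0,"dy":0,"dz":0,"gripper":75},{"ax":0,"ay":0,"az":0,"dx":0,"dy":0,"dz":0,"gripper":85},{"ax":0,"ay":0,"az":0,"dx":0,"dy":0,"dz":0,"gripper":95},{"ax":0,"ay":0,"az":0,"dx":0,"dy":0,"dz":0,"gripper":95},{"ax":0,"ay":0,"az":0,"dx":0,"dy":0,"dz":0,"gripper":95},{"ax":0,"ay":0,"az":0,"dx":0,"dy":0,"dz":-10,"gripper":95},{"ax":0,"ay":0,"az":0,"dx":0,"dy":0,"dz":-30,"gripper":95},{"ax":0,"ay":0,"az":0,"dx":0,"dy":0,"dz":-35,"gripper":100}]'
python3 -m inch '[{"ax":0,"ay":0,"az":0,"dx":-10,"dy":5,"dz":-30,"gripper":100},{"ax":0,"ay":0,"az":0,"dx":-25,"dy":20,"dz":0,"gripper":100},{"ax":0,"ay":0,"az":0,"dx":-30,"dy":30,"dz":0,"gripper":100},{"ax":0,"ay":0,"az":0,"dx":-30,"dy":35,"dz":0,"gripper":100},{"ax":0,"ay":0,"az":0,"dx":-30,"dy":35,"dz":0,"gripper":100},{"ax":0,"ay":0,"az":0,"dx":-30,"dy":35,"dz":0,"gripper":100},{"ax":0,"ay":0,"az":0,"dx":-30,"dy":35,"dz":0,"gripper":100},{"ax":0,"ay":0,"az":0,"dx":-25,"dy":40,"dz":0,"gripper":100}]'
python3 -m inch '[{"ax":0,"ay":0,"az":-0.1,"dx":-10,"dy":40,"dz":0,"gripper":100},{"ax":0,"ay":0,"az":-0.1,"dx":-5,"dy":40,"dz":0,"gripper":100},{"ax":0,"ay":0,"az":-0.1,"dx":0,"dy":35,"dz":0,"gripper":100},{"ax":0,"ay":0,"az":-0.07,"dx":0,"dy":15,"dz":0,"gripper":100},{"ax":0,"ay":0,"az":0,"dx":0,"dy":0,"dz":0,"gripper":100},{"ax":0,"ay":0,"az":0,"dx":0,"dy":0,"dz":0,"gripper":100}]'
python3 - <<'E'
from h import *
from rig import robot, optics
for n in("wrist","top"):
    c=optics.camera(n);cv2.imwrite(f"pics/{n}8.png",c["img"][:,:,::-1]);np.savez(f"{n}8.npz",**c)
print(robot.get_obs()["position"],robot.get_obs()["q"])
E
```

```text
time: 25.7
position: [0.6515, 0.1799, 0.1196]
tool_rot: [1.0, 0.0, -0.002, 0.0]
ft_force: [0.5, 0.5, 1.0]
grip_width: 0.0848
time: 26.5
position: [0.4411, -0.0557, 0.1506]
tool_rot: [1.0, 0.001, 0.0, 0.0]
ft_force: [0.4, -0.3, 0.1]
grip_width: 0.0875
time: 27.1
position: [0.4428, -0.1836, 0.15]
tool_rot: [0.983, 0.183, -0.0, -0.0]
ft_force: [0.2, 0.2, 0.0]
grip_width: 0.087
[ 0.44256497 -0.1825601   0.14986245] [-6.25357812e-01  4.47839161e-01  1.86537488e+00  2.69261779e-04
  8.29735453e-01  5.74445471e-01]
```

View pics/wrist8.png

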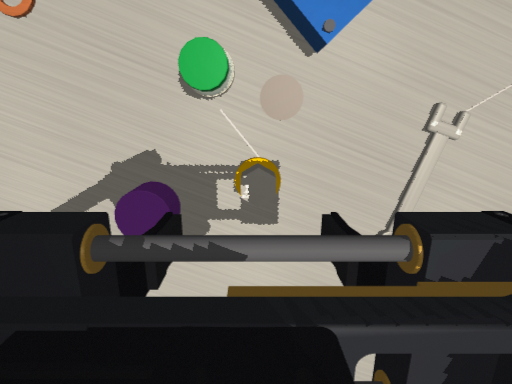

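View pics/top8.png

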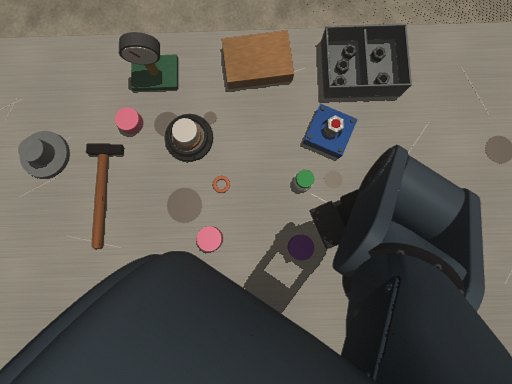

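The cap sits on the disc at top (184,130). The short plug is at wrist (258,185), partly in shadow. I measure the cap position and the hexagon.

Run:
```python
from h import *
t=dict(np.load("top8.npz"))
print("cap z",pts(t)[130,184],center(t,184,130,20,.072)[3:5],center(t,184,130,20,.072)[2]*(.8958-.072)/357.6)
w=dict(np.load("wrist8.npz"))
for v,u in((175,258),(190,258),(200,258)):print(pts(w)[v,u])
print(hexfit(w,258,192,30,.038),hexfit(w,258,192,30,.038,.002))
m=topmask(w,258,190,40,.008,.004);cn=max(cv2.findContours(m,0,1)[0],key=cv2.contourArea)[:,0]
P=np.array([ray(w,*p,.008)[:2] for p in cn]);
a=w["img"][140:240,200:320,::-1];cv2.imwrite("pics/c8.png",cv2.resize(a,(720,600)))
p=hexfit(dict(np.load("top0.npz")),341.5,214.9,13,.038);print("top0",p)
```

```text
cap z [0.65359901 0.18034184 0.07147966] (array([0.65373315, 0.18024121, 0.072     ]), array([0.65393374, 0.17986696, 0.072     ])) 0.028957312943951395
[ 0.45351447 -0.18632054  0.03928584]
[ 0.43863855 -0.19218641  0.03777862]
[ 0.42868046 -0.19608838  0.03777196]
(array([ 0.44159233, -0.19118646]), (np.float64(0.03636070136748268), 51, array([36.8, 35.6, 36.7])), np.float64(51.02489243183686), 108) (array([ 0.44138402, -0.19127811]), (np.float64(0.03607173002662472), 51, array([36.1, 35.6, 36.4])), np.float64(50.98888649476345), 108)
top0 (array([ 0.44392842, -0.19011778]), (np.float64(0.03584400335972677), 54, array([35.9, 35.7, 35.9])), np.float64(55.401709234577325), 46)
```

View pics/c8.png

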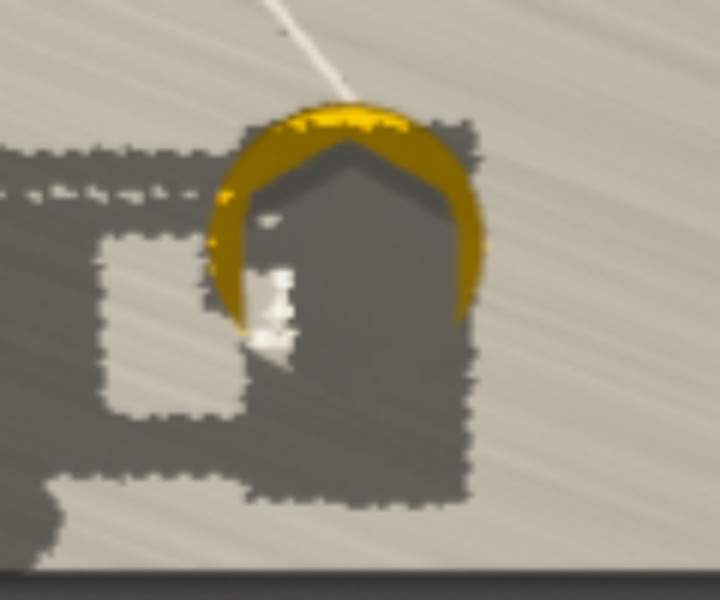

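The crop shows the hexagon with flats left and right, so it is aligned with the jaws (flat normals at 51°−120° = −69°, jaw direction at −69°). I descend.

```bash
python3 -m inch '[{"ax":0,"ay":0,"az":0,"dx":-2,"dy":4,"dz":15,"gripper":100},{"ax":0,"ay":0,"az":0,"dx":-2,"dy":3,"dz":25,"gripper":100},{"ax":0,"ay":0,"az":0,"dx":0,"dy":0,"dz":25,"gripper":100},{"ax":0,"ay":0,"az":0,"dx":0,"dy":0,"dz":15,"gripper":100},{"ax":0,"ay":0,"az":0,"dx":0,"dy":0,"dz":0,"gripper":100},{"ax":0,"ay":0,"az":0,"dx":0,"dy":0,"dz":0,"gripper":100}]'
```

```text
time: 27.8
position: [0.4419, -0.191, 0.0699]
tool_rot: [0.983, 0.185, -0.0, -0.0]
ft_force: [0.5, 0.2, 0.9]
grip_width: 0.0873
```

```bash
python3 -m inch '[{"ax":0,"ay":0,"az":0,"dx":0,"dy":0,"dz":10,"gripper":100},{"ax":0,"ay":0,"az":0,"dx":0,"dy":0,"dz":18,"gripper":100},{"ax":0,"ay":0,"az":0,"dx":0,"dy":0,"dz":17,"gripper":100},{"ax":0,"ay":0,"az":0,"dx":0,"dy":0,"dz":9,"gripper":100},{"ax":0,"ay":0,"az":0,"dx":0,"dy":0,"dz":2,"gripper":100},{"ax":0,"ay":0,"az":0,"dx":0,"dy":0,"dz":0,"gripper":100},{"ax":0,"ay":0,"az":0,"dx":0,"dy":0,"dz":0,"gripper":100}]'
```

```text
time: 28.5
position: [0.4425, -0.1923, 0.0143]
tool_rot: [0.983, 0.184, 0.0, 0.0]
ft_force: [-0.3, 0.4, -0.3]
grip_width: 0.0872
```

```bash
python3 -m inch '[{"ax":0,"ay":0,"az":0,"dx":0,"dy":-1,"dz":1,"gripper":100},{"ax":0,"ay":0,"az":0,"dx":0,"dy":0,"dz":0,"gripper":30},{"ax":0,"ay":0,"az":0,"dx":0,"dy":0,"dz":0,"gripper":30},{"ax":0,"ay":0,"az":0,"dx":0,"dy":0,"dz":0,"gripper":30},{"ax":0,"ay":0,"az":0,"dx":0,"dy":0,"dz":0,"gripper":30},{"ax":0,"ay":0,"az":0,"dx":0,"dy":0,"dz":0,"gripper":30},{"ax":0,"ay":0,"az":0,"dx":0,"dy":0,"dz":0,"gripper":30},{"ax":0,"ay":0,"az":0,"dx":0,"dy":0,"dz":0,"gripper":30}]' 30
python3 -m inch '[{"ax":0,"ay":0,"az":0,"dx":0,"dy":0,"dz":0,"gripper":30},{"ax":0,"ay":0,"az":0,"dx":0,"dy":0,"dz":0,"gripper":30},{"ax":0,"ay":0,"az":0,"dx":0,"dy":0,"dz":0,"gripper":30}]'
```

```text
time: 29.3
position: [0.4417, -0.1911, 0.0127]
tool_rot: [0.983, 0.184, -0.0, -0.0]
ft_force: [-1.2, 0.1, -0.5]
grip_width: 0.0389
time: 29.6
position: [0.4418, -0.1912, 0.0127]
tool_rot: [0.983, 0.184, 0.0, 0.0]
ft_force: [0.1, -0.0, -0.2]
grip_width: 0.0355
```

```bash
python3 -m inch '[{"ax":0,"ay":0,"az":0,"dx":0,"dy":0,"dz":-5,"gripper":30},{"ax":0,"ay":0,"az":0,"dx":0,"dy":0,"dz":-20,"gripper":30},{"ax":0,"ay":0,"az":0,"dx":0,"dy":0,"dz":-30,"gripper":30},{"ax":0,"ay":0,"az":0,"dx":0,"dy":0,"dz":-35,"gripper":30},{"ax":0,"ay":0,"az":0.1,"dx":0,"dy":0,"dz":-35,"gripper":30},{"ax":0,"ay":0,"az":0.1,"dx":0,"dy":0,"dz":-25,"gripper":30},{"ax":0,"ay":0,"az":0.1,"dx":0,"dy":0,"dz":-10,"gripper":30},{"ax":0,"ay":0,"az":0.07,"dx":0,"dy":0,"dz":0,"gripper":30}]'
python3 -m inch '[{"ax":0,"ay":0,"az":0,"dx":5,"dy":-15,"dz":0,"gripper":30},{"ax":0,"ay":0,"az":0,"dx":13,"dy":-30,"dz":0,"gripper":30},{"ax":0,"ay":0,"az":0,"dx":16,"dy":-40,"dz":0,"gripper":30},{"ax":0,"ay":0,"az":0,"dx":16,"dy":-40,"dz":0,"gripper":30},{"ax":0,"ay":0,"az":0,"dx":16,"dy":-40,"dz":0,"gripper":30},{"ax":0,"ay":0,"az":0,"dx":16,"dy":-40,"dz":0,"gripper":30},{"ax":0,"ay":0,"az":0,"dx":16,"dy":-40,"dz":0,"gripper":30},{"ax":0,"ay":0,"az":0,"dx":16,"dy":-40,"dz":0,"gripper":30}]'
python3 -m inch '[{"ax":0,"ay":0,"az":0,"dx":13,"dy":-35,"dz":0,"gripper":30},{"ax":0,"ay":0,"az":0,"dx":10,"dy":-25,"dz":0,"gripper":30},{"ax":0,"ay":0,"az":0,"dx":5,"dy":-15,"dz":0,"gripper":30},{"ax":0,"ay":0,"az":0,"dx":0,"dy":-8,"dz":0,"gripper":30},{"ax":0,"ay":0,"az":0,"dx":0,"dy":0,"dz":0,"gripper":30},{"ax":0,"ay":0,"az":0,"dx":0,"dy":0,"dz":0,"gripper":30}]'
python3 - <<'E'
from h import *
from rig import robot, optics
for n in("wrist",):
    c=optics.camera(n);cv2.imwrite(f"pics/{n}9.png",c["img"][:,:,::-1]);np.savez(f"{n}9.npz",**c)
print(robot.get_obs()["position"])
E
```

```text
time: 30.4
position: [0.4421, -0.1912, 0.1746]
tool_rot: [1.0, -0.001, 0.001, 0.001]
ft_force: [-0.7, -0.7, -3.8]
grip_width: 0.0355
time: 31.2
position: [0.5546, 0.0959, 0.1722]
tool_rot: [1.0, 0.001, -0.001, 0.0]
ft_force: [0.2, -0.7, -3.3]
grip_width: 0.0355
time: 31.8
position: [0.5825, 0.1759, 0.1724]
tool_rot: [1.0, 0.0, -0.001, 0.0]
ft_force: [-0.7, -0.2, -3.8]
grip_width: 0.0359
[0.5826984  0.17565706 0.17257673]
```

View pics/wrist9.png

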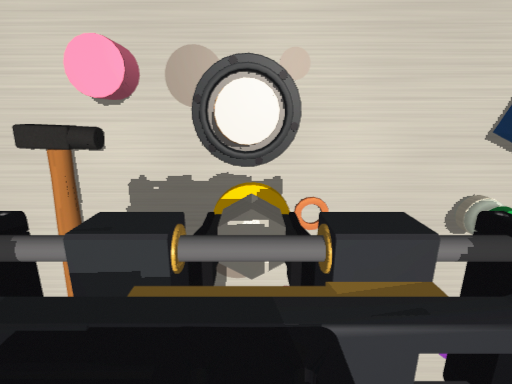

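The white cap is centred in the bonnet at (247,111), and the short plug is held with its yellow collar visible at (252,200). I measure the cap top.

Run:
```python
from h import *
c=dict(np.load("wrist9.npz"));print(pts(c)[111,247])
for z in (.072,):
    m=topmask(c,247,111,50,z,.004);cn=max(cv2.findContours(m,0,1)[0],key=cv2.contourArea)[:,0]
    P=np.array([ray(c,*p,z)[:2] for p in cn],np.float32);print(cv2.fitEllipse(P*1000),cv2.minEnclosingCircle(P*1000))
```

```text
[0.653024   0.17937557 0.0725387 ]
((652.4986572265625, 179.5054473876953), (58.40702819824219, 58.48866653442383), 79.65142059326172) ((652.5650024414062, 179.48043823242188), 29.716894149780273)
```

```bash
python3 -m inch '[{"ax":0,"ay":0,"az":0,"dx":20,"dy":-4,"dz":0,"gripper":30},{"ax":0,"ay":0,"az":0,"dx":25,"dy":0,"dz":0,"gripper":30},{"ax":0,"ay":0,"az":0,"dx":18,"dy":0,"dz":10,"gripper":30},{"ax":0,"ay":0,"az":0,"dx":6,"dy":0,"dz":20,"gripper":30},{"ax":0,"ay":0,"az":0,"dx":0,"dy":0,"dz":20,"gripper":30},{"ax":0,"ay":0,"az":0,"dx":0,"dy":0,"dz":10,"gripper":30},{"ax":0,"ay":0,"az":0,"dx":0,"dy":0,"dz":0,"gripper":30},{"ax":0,"ay":0,"az":0,"dx":0,"dy":0,"dz":0,"gripper":30}]'
```

```text
time: 32.65
position: [0.6526, 0.1805, 0.1132]
tool_rot: [1.0, 0.0, 0.0, -0.0]
ft_force: [0.4, -0.8, -4.1]
grip_width: 0.0359
```

```bash
python3 -m inch '[{"ax":0,"ay":0,"az":0,"dx":0,"dy":0.5,"dz":6,"gripper":30},{"ax":0,"ay":0,"az":0,"dx":0,"dy":0,"dz":8,"gripper":30},{"ax":0,"ay":0,"az":0,"dx":0,"dy":0,"dz":6,"gripper":30},{"ax":0,"ay":0,"az":0,"dx":0,"dy":0,"dz":4,"gripper":30},{"ax":0,"ay":0,"az":0,"dx":0,"dy":0,"dz":1,"gripper":30},{"ax":0,"ay":0,"az":0,"dx":0,"dy":0,"dz":0,"gripper":30},{"ax":0,"ay":0,"az":0,"dx":0,"dy":0,"dz":0,"gripper":30}]'
python3 -m inch '[{"ax":0,"ay":0,"az":0,"dx":0,"dy":0,"dz":1,"gripper":30},{"ax":0,"ay":0,"az":0,"dx":0,"dy":0,"dz":0,"gripper":30},{"ax":0,"ay":0,"az":0,"dx":0,"dy":0,"dz":0,"gripper":30}]'
```

```text
time: 33.35
position: [0.6527, 0.1807, 0.0879]
tool_rot: [1.0, 0.0, 0.0, -0.0]
ft_force: [-0.6, 0.7, -3.0]
grip_width: 0.036
time: 33.65
position: [0.6525, 0.1806, 0.0869]
tool_rot: [1.0, 0.0, 0.0, 0.0]
ft_force: [0.0, 0.5, -2.9]
grip_width: 0.0359
```

```bash
python3 -m inch '[{"ax":0,"ay":0,"az":0,"dx":0,"dy":0.7,"dz":1,"gripper":30},{"ax":0,"ay":0,"az":0,"dx":0,"dy":0,"dz":0,"gripper":30},{"ax":0,"ay":0,"az":0,"dx":0,"dy":0,"dz":0,"gripper":30}]'
python3 -m inch '[{"ax":0,"ay":0,"az":0,"dx":0,"dy":0,"dz":0.6,"gripper":30},{"ax":0,"ay":0,"az":0,"dx":0,"dy":0,"dz":0,"gripper":30}]'
python3 -m inch '[{"ax":0,"ay":0,"az":0,"dx":0,"dy":0,"dz":0.6,"gripper":30},{"ax":0,"ay":0,"az":0,"dx":0,"dy":0,"dz":0,"gripper":30}]'
```

```text
time: 33.95
position: [0.6524, 0.1798, 0.0857]
tool_rot: [1.0, 0.0, -0.0, -0.0]
ft_force: [-0.1, 0.4, -3.1]
grip_width: 0.0356
time: 34.15
position: [0.6524, 0.1799, 0.0851]
tool_rot: [1.0, 0.0, -0.0, 0.0]
ft_force: [0.2, 0.7, -3.7]
grip_width: 0.0358
time: 34.35
position: [0.6525, 0.1799, 0.0848]
tool_rot: [1.0, 0.0, 0.0, -0.0]
ft_force: [-0.5, -1.0, -1.6]
grip_width: 0.0354
```

It is touching. A last 0.4 mm, then release, rise and back away.

```bash
python3 -m inch '[{"ax":0,"ay":0,"az":0,"dx":0,"dy":0,"dz":0.4,"gripper":30},{"ax":0,"ay":0,"az":0,"dx":0,"dy":0,"dz":0,"gripper":48},{"ax":0,"ay":0,"az":0,"dx":0,"dy":0,"dz":0,"gripper":60},{"ax":0,"ay":0,"az":0,"dx":0,"dy":0,"dz":0,"gripper":85},{"ax":0,"ay":0,"az":0,"dx":0,"dy":0,"dz":0,"gripper":85},{"ax":0,"ay":0,"az":0,"dx":0,"dy":0,"dz":0,"gripper":85},{"ax":0,"ay":0,"az":0,"dx":0,"dy":0,"dz":-10,"gripper":85},{"ax":0,"ay":0,"az":0,"dx":0,"dy":0,"dz":-25,"gripper":85}]'
python3 -m inch '[{"ax":0,"ay":0,"az":0,"dx":0,"dy":0,"dz":-35,"gripper":85},{"ax":0,"ay":0,"az":0,"dx":-10,"dy":10,"dz":-30,"gripper":85},{"ax":0,"ay":0,"az":0,"dx":-25,"dy":30,"dz":0,"gripper":85},{"ax":0,"ay":0,"az":0,"dx":-30,"dy":35,"dz":0,"gripper":85},{"ax":0,"ay":0,"az":0,"dx":-30,"dy":35,"dz":0,"gripper":85},{"ax":0,"ay":0,"az":0,"dx":-20,"dy":20,"dz":0,"gripper":85},{"ax":0,"ay":0,"az":0,"dx":0,"dy":0,"dz":0,"gripper":85},{"ax":0,"ay":0,"az":0,"dx":0,"dy":0,"dz":0,"gripper":85}]'
python3 - <<'E'
from h import *
from rig import robot, optics
for n in("wrist","top","scene"):
    c=optics.camera(n);cv2.imwrite(f"pics/{n}10.png",c["img"][:,:,::-1]);np.savez(f"{n}10.npz",**c)
t=dict(np.load("top10.npz"))
a=np.load("scene10.npz")["img"][120:280,170:400,::-1];cv2.imwrite("pics/c10.png",cv2.resize(a,(782,544),interpolation=cv2.INTER_CUBIC))
print(robot.get_obs()["position"])
E
```

```text
time: 35.15
position: [0.6504, 0.1796, 0.1175]
tool_rot: [1.0, 0.0, -0.003, 0.0]
ft_force: [-0.9, -0.5, 0.1]
grip_width: 0.073
time: 35.95
position: [0.5382, 0.0494, 0.1852]
tool_rot: [1.0, -0.0, 0.001, -0.0]
ft_force: [-0.0, 0.4, 0.5]
grip_width: 0.0742
[0.53883684 0.05038987 0.18457577]
```

View pics/top10.png

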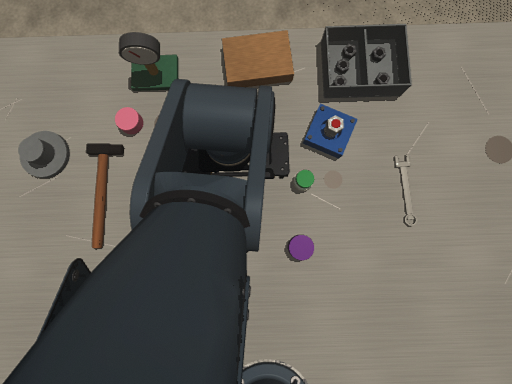

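View pics/c10.png

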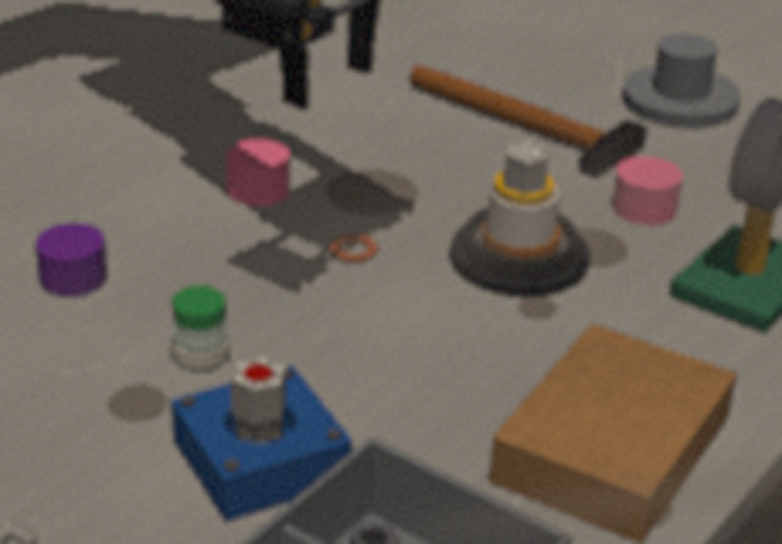

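View pics/wrist10.png

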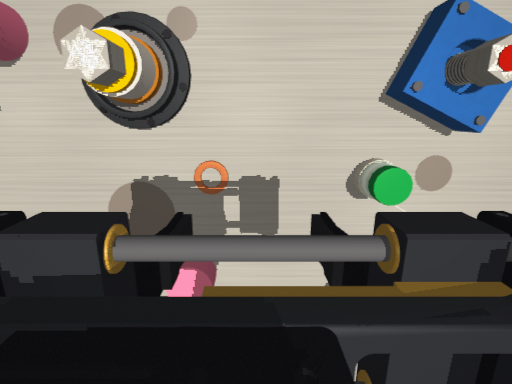

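The scene crop shows the complete stack at (525,200), upright and nested: disc, cap, and the yellow-collared plug on top. The long plug is upright in the blue block at (258,400). The gripper is clear of both. A final numeric check, then I hand in.

Run:
```python
from h import *
from rig import robot
c=dict(np.load("wrist10.npz"));W=pts(c)
print("short top",W[52,88],hexfit(c,88,52,30,.110))
t=dict(np.load("top10.npz"));a=dict(np.load("top0.npz"))
print("long",hexfit(t,335,124,14,.083)[0],pts(t)[124,335])
print("jar",center(a,305,179,15,.055)[3],center(t,305,179,15,.055)[3])
robot.hand_in()
```

```text
short top [0.65362821 0.17708189 0.10979205] (array([0.65182009, 0.17849717]), (np.float64(0.03732042515303628), 30, array([37.8, 38.1, 36.1])), np.float64(29.855365107913226), 154)
long [ 0.65587065 -0.17634972] [ 0.65430192 -0.17643009  0.08292448]
jar [ 0.53183029 -0.1031814   0.055     ] [ 0.53184121 -0.10316628  0.055     ]
the job is handed in; nothing more can be done
```

I stood the long red-topped plug in the blue drain block. On the bonnet I then built the stack in order: bronze disc, white cap, and the yellow-collared plug with its collar down. I set each part down gently and let go of it before taking the next. The job was handed in at about 36 s.

**Heights:** In the last checks every part was fully seated and upright. The long plug's top is at 83 mm. The short plug's top is at 110 mm, where the full stack should reach. The cap's top was about 72 mm before the plug went on.

**Centring:** The disc, cap and short plug are within about 3 mm of the bonnet's centre. The long plug is within about 2 mm of its pocket's centre. The wrist and top cameras disagreed by about 2 mm in x, which is within calibration.

**Bystanders:** The jar measured unmoved to under 0.1 mm. The gasket, wrench and mallet I compared only by eye, and they looked untouched.

**Refused commands:** My first three move commands were refused as invalid because each row needs all seven keys. The arm did not move for them.

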